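# Open a strap press's spring unit, hook up its springs, close it

### The job

Lift the cover plate off the pins of the press's spring unit and lay it flat on the plywood board, handle up. With the T-handled spring puller hook the toe into the pull loop of each slack spring in the unit (two or three) and stretch it until its eye drops over its anchor post and stays caught there; move the springs with the puller, not with the fingers. When all springs are hooked, seat the cover back over both pins, flat on the cheeks, and leave the puller standing on its feet on the black rubber mat.

Things in the scene. Friction and masses are not known exactly. Their poses are not given: they have to be found in the camera images.
- unit: Spring unit of a strap press, fixed: base plate 192 x 196 mm; two cheeks along x (x -135..+15, centred y +-84, 22 thick, tops 50 above bench), both ends open. Two pointed 8 mm pins stand 15 mm up from the cheek tops at (x,y) = (-5,+84), (-115,-84). Up to three springs lie between, side by side. Origin on the bench under the middle spring's pivot. Springs are stretched to its -x (towards the robot).
- unit_seat (a point): Where the centre of the seated cover's underside belongs: middle of the unit, at the height of the cheek tops (50 mm above the bench). Same axes as the unit.
- cover_handle (a point): Centre of the handle bar on the loose aluminium cover plate (0.35 kg), which starts seated on the unit, handle up. Bar 90 mm long along the cover's x, 14 wide, 14 high, with 26 mm free height under it. This point is 39 mm above the plate's underside.
- cover_base (a point): Centre of the cover plate's underside, same axes. Plate 170 (x) x 192 (y) x 6 mm; two 13 mm holes for the unit's pins at (+55,+84) and (-55,-84) mm: it fits either way round (half a turn).
- board: Thin plywood board, 230 (x) x 240 (y) x 6 mm, fixed to the bench to the robot's right; origin on the bench under its centre. Place to lay the cover down.
- mat: Black rubber mat, 190 (x) x 180 (y) x 4 mm, fixed to the bench; origin on the bench under its centre.
- puller_grip (a point): Grip point of the spring puller (T-shaped hand tool, 0.2 kg): centre of its level steel bar, 12 mm wide (y), 14 high, free to grip for x -25..+15 mm; 44 mm above its feet. At x +43 a wooden cross grip (90 wide in y, 22 in x, z -16..+10) with two 14 mm legs at y +-36 down to foot level: it stands on legs and pin. +x is the direction it pulls, from pin to cross grip.
- puller_toe (a point): Foot of the puller's pin, axes as the puller's: 55 mm from the grip point to -x and 44 below. A 6 x 6 mm pin runs from here straight up to the bar; at its foot a toe 6 mm high and wide points to +x, reaching 11 mm from the pin's axis.
- spring1: Steel strip, held in the unit, with tension spring 1, at the unit's y = -46 mm (may be absent). Origin at the strip's underside below the pivot; pivot 26 mm, strip top 10 mm above the bench; spring along -x. 90 N/m, 2 N when slack, 7 N at the post, stretches up to 85 mm. The free end swings sideways a little, can be lifted (0.35 rad at most) and sinks back level. It carries a flat link of 5 mm round wire: first the eye, then the pull loop.
- spring1_eye (a point): Spot in spring 1's eye where the post axis sits when hooked; axes of the link (-x outwards), at wire height. Eye 24 mm long, 20 wide inside; its outer bar (5 mm wire, shared with the loop) is centred 6.5 mm farther out, its inner bar 22.5 mm nearer the pivot.
- spring1_loop (a point): Centre of spring 1's pull loop, 22 mm farther out than the eye point. Inside 26 mm long (13 each way from here), 20 wide, narrowing over the last 14 mm to a blunt 7 mm wide end; the end bar's centre is 15.5 mm farther out.
- spring1_post (a point): Axis of spring 1's anchor post, at hooked wire height (26 mm above the bench), 132 mm from the pivot. Shaft 8 mm diameter; 13 mm flat head 30.5 to 34.5 mm above the bench, under which the eye's outer bar catches. Slack link ends 10 mm short of the shaft. To drop over the head the eye point must be 1 to 10 mm past the axis.
- spring2: Steel strip, held in the unit, with tension spring 2, in the middle of the unit (may be absent). Origin at the strip's underside below the pivot; pivot 26 mm, strip top 10 mm above the bench; spring along -x. 90 N/m, 2 N when slack, 7 N at the post, stretches up to 85 mm. The free end swings sideways a little, can be lifted (0.35 rad at most) and sinks back level. It carries a flat link of 5 mm round wire: first the eye, then the pull loop.
- spring2_eye (a point): Spot in spring 2's eye where the post axis sits when hooked; axes of the link (-x outwards), at wire height. Eye 24 mm long, 20 wide inside; its outer bar (5 mm wire, shared with the loop) is centred 6.5 mm farther out, its inner bar 22.5 mm nearer the pivot.
- spring2_loop (a point): Centre of spring 2's pull loop, 22 mm farther out than the eye point. Inside 26 mm long (13 each way from here), 20 wide, narrowing over the last 14 mm to a blunt 7 mm wide end; the end bar's centre is 15.5 mm farther out.
- spring2_post (a point): Axis of spring 2's anchor post, at hooked wire height (26 mm above the bench), 132 mm from the pivot. Shaft 8 mm diameter; 13 mm flat head 30.5 to 34.5 mm above the bench, under which the eye's outer bar catches. Slack link ends 10 mm short of the shaft. To drop over the head the eye point must be 1 to 10 mm past the axis.
- spring3: Steel strip, held in the unit, with tension spring 3, at the unit's y = +46 mm (may be absent). Origin at the strip's underside below the pivot; pivot 26 mm, strip top 10 mm above the bench; spring along -x. 90 N/m, 2 N when slack, 7 N at the post, stretches up to 85 mm. The free end swings sideways a little, can be lifted (0.35 rad at most) and sinks back level. It carries a flat link of 5 mm round wire: first the eye, then the pull loop.
- spring3_eye (a point): Spot in spring 3's eye where the post axis sits when hooked; axes of the link (-x outwards), at wire height. Eye 24 mm long, 20 wide inside; its outer bar (5 mm wire, shared with the loop) is centred 6.5 mm farther out, its inner bar 22.5 mm nearer the pivot.
- spring3_loop (a point): Centre of spring 3's pull loop, 22 mm farther out than the eye point. Inside 26 mm long (13 each way from here), 20 wide, narrowing over the last 14 mm to a blunt 7 mm wide end; the end bar's centre is 15.5 mm farther out.
- spring3_post (a point): Axis of spring 3's anchor post, at hooked wire height (26 mm above the bench), 132 mm from the pivot. Shaft 8 mm diameter; 13 mm flat head 30.5 to 34.5 mm above the bench, under which the eye's outer bar catches. Slack link ends 10 mm short of the shaft. To drop over the head the eye point must be 1 to 10 mm past the axis.
Things that resemble listed ones, but are neither listed nor needed, are in the scene too. Leave any green or yellow look-alike of the part that bears puller_grip alone.

How it is judged:
By the outcome, as a careful person would: the job done as asked, in the order asked, and still so for the second after the job is handed in, with the robot touching nothing.
Of spring1, spring2, spring3 only 2 to 3 are there at a start; the rules pass over those that are not, and their reading is None.
At some moment in a run one of cover, puller may be knocked a few centimetres aside while the robot is not near it.
It also fails if it takes over 200 s, if anything falls off the work surface, if the arm or the gripper's body presses on something with over 40 N, if the wrist force passes 120 N, or if a joint passes its speed limit or range.

### The arm

A 6-joint arm with a two-finger parallel gripper is mounted at the origin on the work surface. World frame = base frame: x ahead of the robot, y to its left, z up, the work surface at z = 0. Lengths are in m, angles in rad, forces in N, time in s.
With the tool pointing down it reaches from about 0.3 to 0.875 m from the base axis. Payload 6.4 kg.
Tool frame: the origin (TCP) lies midway between the tips of the shut fingers; the grasp point (between the pads) lies 19 mm behind it; z points along the fingers, y is the line along which they close (so a half turn about z gives the same grasp; the last joint's range is limited). The gripper opens to 85 mm and grips with 20 to 120 N. Pads are 22 mm wide; open, the fingers measure 114 mm over their backs; the gripper's body (76 mm by 85 mm) begins 54 mm behind the grasp point. The pads swing forward as they close: fully open they stand 13 mm farther back than shut.
Start: joints at [-1.41, 0.181, 1.607, -0, 1.354, -0.206], TCP at [0.206, -0.537, 0.231] pointing down, gripper open.
Joint ranges: [-2.99, 2.99], [-0.89, 2.07], [0.3, 2.58], [-1.14, 4.28], [0, 2.63], [-3.12, 3.12]. Speed limits (rad/s): [2.57, 2.57, 3.01, 3.14, 3.14, 3.14].

### API

Orientations are given as [roll, pitch, yaw] about the fixed x, y, z axes, in that order (R = Rz(yaw) Ry(pitch) Rx(roll)).
In Python, from station import robot gives the robot as it stands.
- The arm moves only by the shell command python3 -m creep 'ROWS' [FORCE]. ROWS is a JSON object of lists of equal length, an entry for each row: "claw": the opening, from 0 (shut) to 1 (fully open); "delta_pos": the shift along the tool's x, y, z each as a share of 40 cm, from -1 to 1, a list of three; "dr": the turn, a rotation vector about the tool's x, y, z each as a share of 4 degrees, from -1 to 1, a list of three. In form: {"claw": [claw, ...], "delta_pos": [[tx, ty, tz], ...], "dr": [[ax, ay, az], ...]}. A call has 1 to 5 rows; each row shifts and turns the commanded pose from where the row before left it, along the tool's axes as they then stand; what a row does not reach is not made up. A row lasts 1/8 s, in which the tool goes at most 62.5 mm and 10.7 degrees, less where a joint would pass 70% of its speed; a pose out of reach is approached as far as the arm can. A call with a number of a shift or a turn outside -1 to 1 is refused whole. A call with a gripper value outside its range is refused whole. The fingers move at their own pace and stop on an object; FORCE is the grip in N (left out, the last holds). Time passes only in rows, so rows that do not move let the fingers close. It gives the time, the measured TCP pose, the force, the opening and the grip force at its end, in the units of the state.
- robot.get_obs(): the state, without advancing time (a new reading comes with each control period).
- robot.camera(name): name is "scene" or "top" or "wrist"; returns a dict with "color" (420x560x3 uint8, blue, green, red), "z_map" (420x560 float32, m along the optical axis (not along the pixel's ray), 0 where there is no reading), "fx", "fy", "cx", "cy" (pixels), "extrinsics" (4x4, takes a point from world to camera coordinates); the wrist camera has in their place "hand_eye" (4x4, takes a point from camera to tool coordinates, whose origin is the TCP and whose axes are the flange's). Camera axes: x right, y down, z forward; pixel columns grow to the right and rows downward; lengths in m; the calibration is good to about 2 mm. A picture is of the moment at which its call begins: read the wrist's pose just before it.
- robot.finish_job(): hands the job in; it is judged then, once.
The state is a dict: "clock": time; "joint_pos": joint angles; "joint_vel": joint speeds; "tau": joint torques, N m; "position": TCP position; "tool_rot": TCP orientation; "ft_force": force on the tool from outside, world axes, zero at the start; "torque": the same for the moment, N m; "opening": finger opening in m; "finger_force": force on a finger pad.
Only numpy, scipy, OpenCV 4.12 (cv2) and the standard library are available. Lean on these libraries where they do the work, as an engineer would, in place of code of your own. Each camera call takes 0.05 s, during which the arm holds its last target. There are 200 camera calls.

## Working session

There is one attempt and no reset: what is moved stays moved. The work goes in short steps, Python scripts to look and compute and a shell command to move; the robot and the scene stay as the last step left them, time stands still between calls to the robot, and variables do not carry over. Pictures are saved under pics/ and viewed, at most 14 in all, crops included, and the job is handed in when it is done.

```bash
ls; mkdir -p pics; cat > h.py <<'E'
import numpy as np, cv2
from station import robot
from scipy.spatial.transform import Rotation as R
def pose():
    o=robot.get_obs(); return np.array(o['position']), R.from_euler('xyz',o['tool_rot'])
def cam(n):
    p,r=pose(); c=robot.camera(n)
    if n=='wrist':
        T=np.eye(4);T[:3,:3]=r.as_matrix();T[:3,3]=p
        c['E']=T@np.array(c['hand_eye'])
    else: c['E']=np.linalg.inv(np.array(c['extrinsics']))
    return c
def ray(c,u,v,z):
    d=c['E'][:3,:3]@np.array([(u-c['cx'])/c['fx'],(v-c['cy'])/c['fy'],1]); o=c['E'][:3,3]
    return o+d*(z-o[2])/d[2]
def dep(c,u,v):
    d=c['z_map'][int(v),int(u)]; q=np.array([(u-c['cx'])/c['fx']*d,(v-c['cy'])/c['fy']*d,d,1]); return (c['E']@q)[:3]
def cloud(c):
    v,u=np.mgrid[:420,:560]; d=c['z_map']; q=np.stack([(u-c['cx'])/c['fx']*d,(v-c['cy'])/c['fy']*d,d],-1)
    P=q@c['E'][:3,:3].T+c['E'][:3,3]; P[d==0]=np.nan; return P
def proj(c,p):
    q=np.linalg.inv(c['E'])@np.append(p,1); return q[0]/q[2]*c['fx']+c['cx'],q[1]/q[2]*c['fy']+c['cy']
E
python3 - <<'E'
from h import *
print(robot.get_obs())
for n in ['scene','top','wrist']:
    c=cam(n); cv2.imwrite(f'pics/{n}0.png',c['color']); print(n,c['fx'],c['cx'],c['cy'],c['E'].round(3).tolist()); np.save(f'pics/{n}0.npy',c,allow_pickle=True)
E
```

```text
pics
{'clock': 0.0, 'joint_pos': array([-1.41030259e+00,  1.81545797e-01,  1.60801875e+00, -2.87402525e-06,
        1.35380370e+00, -2.06296646e-01]), 'joint_vel': array([-7.60461872e-04, -1.08375332e-03,  6.08871545e-04,  4.58732624e-04,
       -8.38336236e-06, -4.41987064e-04]), 'tau': array([-9.51723741e-04, -4.44870186e+01, -3.51336551e+01, -3.81263417e-04,
        9.23115673e-03,  1.00215533e-05]), 'position': array([ 0.20613307, -0.53618169,  0.23037629]), 'tool_rot': array([-3.13985413e+00, -3.60960064e-04,  3.66790695e-01]), 'ft_force': array([ 1.14910629, -0.0854428 ,  0.44579785]), 'torque': array([ 0.00893861,  0.00796848, -0.03753465]), 'finger_force': 0.0, 'opening': 0.08570065807528525}
scene 431.19955229243175 281.1353359895151 205.16057370380426 [[0.404, 0.585, -0.704, 1.246], [0.915, -0.245, 0.321, -0.248], [0.016, -0.773, -0.634, 0.787], [0.0, 0.0, 0.0, 1.0]]
top 379.30847433611785 278.83906658252516 210.1894165585481 [[-0.007, -0.992, 0.128, 0.332], [-1.0, 0.006, -0.013, 0.136], [0.012, -0.128, -0.992, 1.243], [0.0, 0.0, 0.0, 1.0]]
wrist 321.89473575326997 280.4111305437883 210.90708068602027 [[0.359, -0.883, -0.303, 0.284], [-0.933, -0.341, -0.114, -0.507], [-0.003, 0.324, -0.946, 0.373], [0.0, 0.0, 0.0, 1.0]]
```

View pics/top0.png

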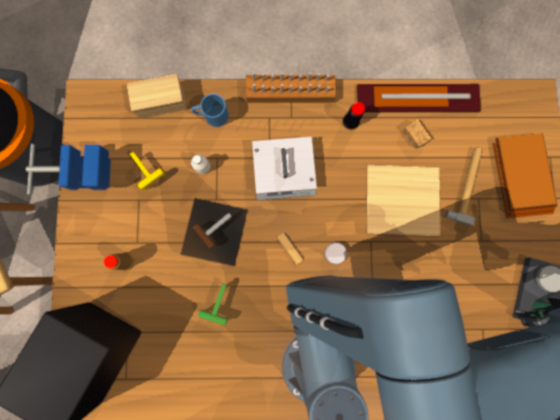

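View pics/scene0.png

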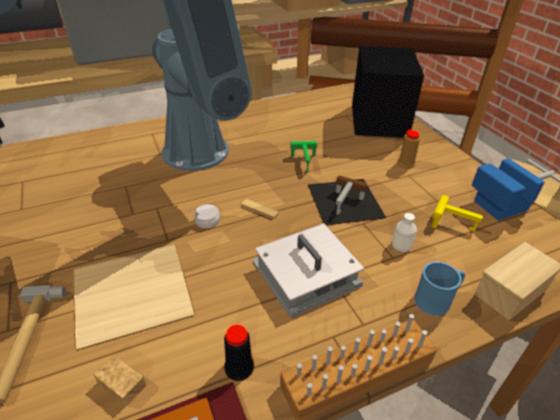

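The top view shows the cover on the unit at (285,166), the board at (403,200), and the mat at (214,232) with the puller on it. The puller's cross grip is at (206,236) and its bar runs towards (230,216). The scene view agrees with this.

```bash
cat > m.py <<'E'
from h import *
def blob(c,mask,near,minA=30):
    n,l,s,ce=cv2.connectedComponentsWithStats(mask.astype(np.uint8))
    k=[i for i in range(1,n) if s[i,4]>=minA]
    i=min(k,key=lambda i:np.hypot(*(ce[i]-near))); return l==i
def rect(P):
    P=np.asarray(P,np.float32)*1000
    (x,y),(w,h),a=cv2.minAreaRect(P[:,:2].astype(np.float32)); return round(x,1),round(y,1),round(w,1),round(h,1),round(a,1)
E
python3 - <<'E'
from m import *
c=np.load('pics/top0.npy',allow_pickle=True).item()
P=cloud(c); Z=P[...,2]; hsv=cv2.cvtColor(c['color'],cv2.COLOR_BGR2HSV)
for (u,v) in [(285,166),(300,166),(270,180),(206,236),(228,217),(403,200),(240,250),(150,250)]: print((u,v),dep(c,u,v).round(4),hsv[v,u])
def lay(mask,near,z,nm):
    m=blob(c,mask,near); v,u=np.nonzero(m)
    print(nm,m.sum(),rect([ray(c,a,b,z) for a,b in zip(u,v)]), 'medianz',np.nanmedian(Z[m]).round(4))
H,S,V=hsv[...,0],hsv[...,1],hsv[...,2]
roi=np.zeros_like(Z,bool); roi[120:215,235:335]=1
lay(roi&(Z>.045)&(Z<.075),(285,166),.056,'cover')
lay(roi&(Z>.08)&(Z<.11),(285,166),.096,'handle')
lay((V<60),(235,250),.004,'mat')
roi=np.zeros_like(Z,bool); roi[150:250,350:455]=1
lay(roi&(V>170)&(Z<.02)&(S<140)&(S>40),(403,200),.006,'board')
roi=np.zeros_like(Z,bool); roi[195:270,180:245]=1
lay(roi&(Z>.03),(214,228),.046,'puller')
lay(roi&(S>110)&(V>40)&(Z>.03),(206,236),.054,'cross')
lay(roi&(S<60)&(V>90),(225,220),.055,'bar')
cv2.imwrite('pics/c.png',np.hstack([cv2.resize(c['color'][125:265,175:335],None,fx=5,fy=4,interpolation=cv2.INTER_CUBIC)]))
E
```

```text
(285, 166) [0.6177 0.1015 0.0971] [170   8  95]
(300, 166) [0.6283 0.052  0.0537] [ 11  22 239]
(270, 180) [0.5817 0.1485 0.0596] [ 12  21 241]
(206, 236) [0.4052 0.3488 0.0575] [ 13 166  92]
(228, 217) [0.465  0.2816 0.0522] [ 18  32 157]
(403, 200) [ 0.5234 -0.2915  0.0056] [ 21 116 248]
(240, 250) [ 0.3625  0.248  -0.0015] [ 15 165 167]
(150, 250) [ 0.3646  0.5415 -0.005 ] [ 15 163 122]
cover 2974 (632.3, 105.4, 170.9, 191.8, 4.3) medianz 0.0557
handle 131 (631.0, 105.6, 90.0, 14.1, 4.5) medianz 0.0952
mat 1918 (424.1, 331.6, 173.0, 181.6, 77.1) medianz 0.0037
board 4238 (525.8, -292.5, 241.2, 230.0, 87.9) medianz 0.006
puller 342 (435.3, 323.1, 90.9, 115.3, 40.2) medianz 0.0554
cross 206 (405.1, 356.7, 90.3, 23.1, 39.7) medianz 0.0562
bar 154 (444.1, 311.9, 16.4, 95.2, 38.9) medianz 0.0536
```

View pics/c.png

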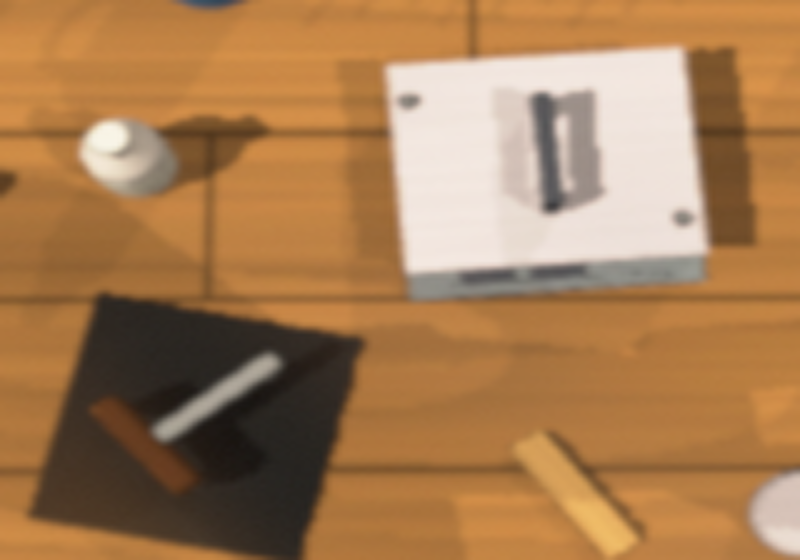

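The crop shows the pin holes at the cover's upper left and lower right, and the puller standing on the mat with its pin end at the upper right. I have enough to move, so the first step is to get above the handle.

```bash
cat > go.py <<'E'
from h import *
import sys
def go(x,y,z,yaw):
    p,r=pose(); t=R.from_euler('xyz',[np.pi,0,np.radians(yaw)])
    rv=np.degrees((r.inv()*t).as_rotvec()); d=t.inv().apply(np.array([x,y,z])-p*1000)
    print('turn shares',(rv/4).round(2),'then shift shares',(d/400).round(4),'rows',np.ceil(np.linalg.norm(d)/62.5))
if __name__=='__main__': go(*map(float,sys.argv[1:5]))
E
python3 go.py 631.3 105.5 170 4.4
```

```text
turn shares [-0.02 -0.    4.15] then shift shares [ 1.1828 -1.5183  0.1515] rows 13.0
```

```bash
python3 -m creep '{"claw":[1,1,1,1,1],"delta_pos":[[0,0,0],[0,0,0],[0,0,0],[0,0,0],[0,0,0]],"dr":[[0,0,0.83],[0,0,0.83],[0,0,0.83],[0,0,0.83],[0,0,0.83]]}' 40 && python3 -m creep '{"claw":[1,1,1,1,1],"delta_pos":[[0.079,-0.101,0.01],[0.079,-0.101,0.01],[0.079,-0.101,0.01],[0.079,-0.101,0.01],[0.079,-0.101,0.01]],"dr":[[0,0,0],[0,0,0],[0,0,0],[0,0,0],[0,0,0]]}' >/dev/null && python3 -m creep '{"claw":[1,1,1,1,1],"delta_pos":[[0.079,-0.101,0.01],[0.079,-0.101,0.01],[0.079,-0.101,0.01],[0.079,-0.101,0.01],[0.079,-0.101,0.01]],"dr":[[0,0,0],[0,0,0],[0,0,0],[0,0,0],[0,0,0]]}' >/dev/null && python3 -m creep '{"claw":[1,1,1,1,1],"delta_pos":[[0.079,-0.101,0.01],[0.079,-0.101,0.01],[0.079,-0.101,0.01],[0.079,-0.101,0.01],[0.079,-0.101,0.01]],"dr":[[0,0,0],[0,0,0],[0,0,0],[0,0,0],[0,0,0]]}' && python3 - <<'E'
from m import *
from go import go
go(631.3,105.5,170,4.4)
c=cam('wrist'); cv2.imwrite('pics/w1.png',c['color']); np.save('pics/w1.npy',c,allow_pickle=True)
P=cloud(c);Z=P[...,2]
m=blob(c,(Z>.086)&(Z<.11),(280,210)); print(m.sum(),rect(P[m]),np.nanmedian(Z[m]))
E
```

```text
clock: 0.78
position: [0.2062, -0.5365, 0.2309]
tool_rot: [-3.141, 0.0, 0.075]
ft_force: [0.2, -0.2, 0.2]
opening: 0.0859
finger_force: 0.0
clock: 2.65
position: [0.6328, 0.1055, 0.1708]
tool_rot: [3.142, 0.0, 0.077]
ft_force: [0.9, -1.1, -0.6]
opening: 0.0855
finger_force: 0.0
turn shares [0.   0.01 0.01] then shift shares [-0.0036 -0.0003  0.002 ] rows 1.0
2245 (636.3, 103.9, 88.7, 13.9, 4.1) 0.09584643808491805
```

View pics/w1.png

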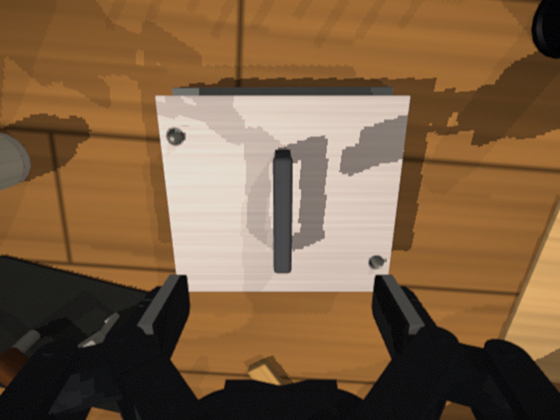

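The wrist view shows the cover seated, the handle bar at columns 274–292, and the pins at (176,136) and (376,262). I'll descend, grip and lift.

```bash
python3 -m creep '{"claw":[1,1,1,1,1],"delta_pos":[[0.002,0.002,0.08],[0,0,0.08],[0,0,0.06],[0,0,0.033],[0,0,0]],"dr":[[0,0,0],[0,0,0],[0,0,0],[0,0,0],[0,0,0]]}' && python3 -m creep '{"claw":[0,0,0,0,0],"delta_pos":[[0,0,0],[0,0,0],[0,0,0],[0,0,0],[0,0,0]],"dr":[[0,0,0],[0,0,0],[0,0,0],[0,0,0],[0,0,0]]}' 80
```

```text
clock: 3.32
position: [0.6323, 0.1031, 0.0691]
tool_rot: [-3.141, 0.002, 0.077]
ft_force: [-1.7, 0.4, 0.3]
opening: 0.0854
finger_force: 0.0
clock: 3.95
position: [0.6334, 0.1032, 0.0708]
tool_rot: [3.141, -0.001, 0.077]
ft_force: [-1.4, -0.3, 4.4]
opening: 0.0127
finger_force: 79.3
```

```bash
python3 -m creep '{"claw":[0,0,0,0,0],"delta_pos":[[0,0,-0.02],[0,0,-0.04],[0,0,-0.08],[0,0,-0.1],[0,0,-0.08]],"dr":[[0,0,0],[0,0,0],[0,0,0],[0,0,0],[0,0,0]]}' && python3 -m creep '{"claw":[0,0,0,0,0],"delta_pos":[[-0.0344,0.0966,0],[-0.0344,0.0966,0],[-0.0344,0.0966,0],[-0.0344,0.0966,0],[-0.0344,0.0966,0]],"dr":[[0,0,0],[0,0,0],[0,0,0],[0,0,0],[0,0,0]]}' && python3 -m creep '{"claw":[0,0,0,0,0],"delta_pos":[[-0.0344,0.0966,0],[-0.0344,0.0966,0],[-0.0344,0.0966,0],[-0.0344,0.0966,0],[-0.0344,0.0966,0]],"dr":[[0,0,0],[0,0,0],[0,0,0],[0,0,0],[0,0,0]]}'; python3 go.py 525.8 -292.5 29 4.4
```

```text
clock: 4.58
position: [0.6334, 0.1032, 0.2008]
tool_rot: [3.141, -0.002, 0.077]
ft_force: [0.6, 0.6, -3.1]
opening: 0.0122
finger_force: 78.3
clock: 5.2
position: [0.5788, -0.0959, 0.1991]
tool_rot: [3.141, -0.001, 0.077]
ft_force: [0.1, 0.5, -3.0]
opening: 0.0124
finger_force: 78.4
clock: 5.82
position: [0.5251, -0.2939, 0.1991]
tool_rot: [3.141, -0.001, 0.077]
ft_force: [0.2, -1.2, -1.8]
opening: 0.0127
finger_force: 78.4
turn shares [ 0.01 -0.01  0.  ] then shift shares [ 0.002  -0.0033  0.4251] rows 3.0
```

```bash
python3 -m creep '{"claw":[0,0,0,0,0],"delta_pos":[[0,0,0.12],[0,0,0.12],[0,0,0.1],[0,0,0.06],[0,0,0.02]],"dr":[[0,0,0],[0,0,0],[0,0,0],[0,0,0],[0,0,0]]}' && python3 -m creep '{"claw":[0,0,0,0],"delta_pos":[[0,0,0.004],[0,0,0.004],[0,0,0.003],[0,0,0]],"dr":[[0,0,0],[0,0,0],[0,0,0],[0,0,0]]}'
```

```text
clock: 6.45
position: [0.5247, -0.292, 0.0289]
tool_rot: [-3.14, 0.002, 0.077]
ft_force: [0.6, 0.5, -2.9]
opening: 0.0127
finger_force: 78.4
clock: 6.95
position: [0.5263, -0.2932, 0.0268]
tool_rot: [3.14, -0.001, 0.077]
ft_force: [0.0, -1.0, 0.9]
opening: 0.0127
finger_force: 79.0
```

```bash
python3 -m creep '{"claw":[0.3,1,1,1,1],"delta_pos":[[0,0,0],[0,0,0],[0,0,0],[0,0,-0.04],[0,0,-0.12]],"dr":[[0,0,0],[0,0,0],[0,0,0],[0,0,0],[0,0,0]]}' && python3 -m creep '{"claw":[1,1,1,1,1],"delta_pos":[[0,0,-0.14],[0,0,-0.13],[0.0325,-0.1206,0],[0.0325,-0.1206,0],[0.0325,-0.1206,0]],"dr":[[0,0,0],[0,0,0],[0,0,0],[0,0,0],[0,0,0]]}' && python3 -m creep '{"claw":[1,1,1,1,1],"delta_pos":[[0.0325,-0.1206,0],[0.0325,-0.1206,0],[0.0325,-0.1206,0],[0.0325,-0.1206,0],[0.0325,-0.1206,0]],"dr":[[0,0,0],[0,0,0],[0,0,0],[0,0,0],[0,0,0]]}' && python3 -m creep '{"claw":[1,1],"delta_pos":[[0,0,0],[0,0,0]],"dr":[[0,0,0],[0,0,0]]}' && python3 - <<'E'
from m import *
c=cam('wrist'); cv2.imwrite('pics/w2.png',c['color']); np.save('pics/w2.npy',c,allow_pickle=True)
E
```

```text
clock: 7.58
position: [0.5238, -0.2913, 0.0885]
tool_rot: [-3.138, 0.004, 0.077]
ft_force: [1.1, -1.0, 1.1]
opening: 0.0854
finger_force: 0.0
clock: 8.2
position: [0.5537, -0.1441, 0.1993]
tool_rot: [3.141, -0.002, 0.076]
ft_force: [-0.1, -0.9, 0.7]
opening: 0.0854
finger_force: 0.0
clock: 8.82
position: [0.5999, 0.1018, 0.1992]
tool_rot: [3.141, -0.002, 0.077]
ft_force: [0.2, -0.1, 0.0]
opening: 0.0855
finger_force: 0.0
clock: 9.07
position: [0.5995, 0.1, 0.1984]
tool_rot: [3.141, -0.001, 0.078]
ft_force: [0.4, -1.4, -0.1]
opening: 0.0854
finger_force: 0.0
```

View pics/w2.png

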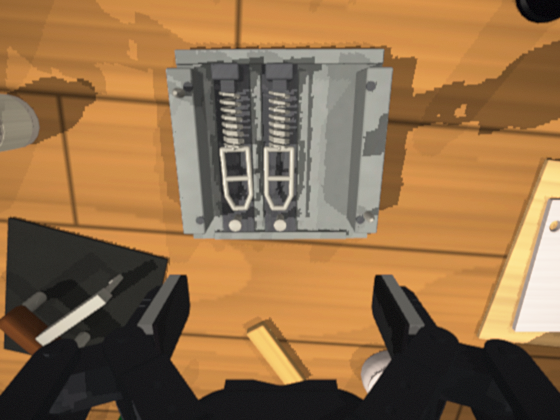

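The wrist view shows the open unit with two springs: spring 3 on the left and spring 2 in the middle, so spring 1 is absent. The post heads are at (235,225) and (279,225), and the pull loops at about (236,196) and (279,196). The puller is at lower left.

```bash
python3 - <<'E'
from m import *
c=np.load('pics/w2.npy',allow_pickle=True).item()
P=cloud(c);Z=P[...,2]; hsv=cv2.cvtColor(c['color'],cv2.COLOR_BGR2HSV)
g=c['color'].min(2)
for nm,(u0,u1) in dict(s3=(215,258),s2=(259,300)).items():
    roi=np.zeros_like(Z,bool); roi[218:234,u0:u1]=1
    h=roi&(Z>.03)&(Z<.04)&(g>150); v,u=np.nonzero(h); print(nm,'post px',u.mean(),v.mean(),h.sum(),ray(c,u.mean(),v.mean(),.0345).round(4), np.median(Z[h]).round(4))
    roi=np.zeros_like(Z,bool); roi[143:214,u0:u1]=1
    w=roi&(g>150); m=blob(c,w,((u0+u1)/2,190)); v,u=np.nonzero(m)
    Q=np.array([ray(c,a,b,.026) for a,b in zip(u,v)]); print('link',rect(Q),m.sum(), 'z',np.nanmedian(Z[m]).round(4))
yaw=np.radians(4.4); f=np.array([np.cos(yaw),np.sin(yaw)]); l=np.array([-f[1],f[0]])
# expected from cover centre for two hypotheses
for C in ([631.5,105.5],[635.5,104]):
    U=np.array(C)+60*f; print('unit',U.round(1),'post2',(U-132*f).round(1),'post3',(U-132*f+46*l).round(1),'loop2',(U-104*f).round(1))
# cheeks / walls
m=blob(c,(Z>.044)&(Z<.056),(190,150),300); print('cheekL',rect(P[m]))
m=blob(c,(Z>.044)&(Z<.056),(375,150),300); print('cheekR',rect(P[m]))
roi=np.zeros_like(Z,bool); roi[250:400,0:140]=1
m=roi&(Z>.045)&(Z<.065)&(hsv[...,1]<60)&(g>100); print('bar',m.sum(),rect(P[m]))
c2=cam('top'); P=cloud(c2);Z=P[...,2]
hsv=cv2.cvtColor(c2['color'],cv2.COLOR_BGR2HSV)
roi=np.zeros_like(Z,bool); roi[195:270,180:245]=1
m=blob(c2,roi&(hsv[...,1]>110)&(Z>.03),(206,236)); v,u=np.nonzero(m);print('cross',rect([ray(c2,a,b,.054) for a,b in zip(u,v)]))
cv2.imwrite('pics/t2.png',c2['color'])
E
```

```text
s3 post px 234.6701030927835 224.90721649484536 97 [0.5595 0.1434 0.0345] 0.0346
link (606.1, 144.2, 65.0, 28.4, 6.8) 607 z 0.0284
s2 post px 279.65 224.86 100 [0.5631 0.0976 0.0345] 0.0347
link (609.7, 102.7, 65.4, 28.5, 3.7) 640 z 0.0283
unit [691.3 110.1] post2 [559.7 100. ] post3 [556.2 145.8] loop2 [587.6 102.1]
unit [695.3 108.6] post2 [563.7  98.5] post3 [560.2 144.3] loop2 [591.6 100.6]
cheekL (628.8, 186.9, 148.7, 22.7, 4.6)
cheekR (641.9, 19.7, 149.4, 22.6, 4.7)
bar 902 (443.9, 312.8, 14.4, 97.2, 40.7)
cross (405.1, 356.7, 90.3, 23.1, 39.7)
```

Top and wrist views agree on where the puller is. I'll grip it with the camera on the pin side (tool yaw about −48°) so the toe stays visible.

```bash
python3 -m creep '{"claw":[1,1,1,1,1],"delta_pos":[[-0.0725,-0.1156,0],[-0.0725,-0.1156,0],[-0.0725,-0.1156,0],[-0.0725,-0.1156,0],[-0.0725,-0.1156,0]],"dr":[[0,0,0],[0,0,0],[0,0,0],[0,0,0],[0,0,0]]}' && python3 -m creep '{"claw":[1,1,1,1,1],"delta_pos":[[0,0,0],[0,0,0],[0,0,0],[0,0,0],[0,0,0]],"dr":[[0,0,1],[0,0,1],[0,0,1],[0,0,1],[0,0,1]]}' >/dev/null && python3 -m creep '{"claw":[1,1,1,1,1],"delta_pos":[[0,0,0],[0,0,0],[0,0,0],[0,0,0],[0,0,0]],"dr":[[0,0,1],[0,0,1],[0,0,1],[0,0,1],[0,0,1]]}' >/dev/null && python3 -m creep '{"claw":[1,1,1,1,1],"delta_pos":[[0,0,0.08],[0,0,0.1],[0,0,0],[0,0,0],[0,0,0]],"dr":[[0,0,1],[0,0,1],[0,0,1],[0,0,0],[0,0,0]]}' && python3 - <<'E'
from m import *
from go import go
print(robot.get_obs()['joint_pos'].round(3)); go(437.2,319.5,29,-48)
c=cam('wrist'); cv2.imwrite('pics/w3.png',c['color']); np.save('pics/w3.npy',c,allow_pickle=True)
P=cloud(c);Z=P[...,2]; hsv=cv2.cvtColor(c['color'],cv2.COLOR_BGR2HSV)
m=(Z>.045)&(Z<.065)&(hsv[...,1]<60)&(hsv[...,2]>110); m=blob(c,m,(280,260),100); print('bar',m.sum(),rect(P[m]),np.median(Z[m]))
E
```

```text
clock: 9.8
position: [0.4367, 0.3195, 0.1981]
tool_rot: [-3.141, -0.001, 0.075]
ft_force: [1.2, 0.8, -0.2]
opening: 0.0856
finger_force: 0.0
clock: 11.68
position: [0.4381, 0.3191, 0.1265]
tool_rot: [-3.14, -0.001, -0.83]
ft_force: [-0.4, -0.7, 0.4]
opening: 0.0851
finger_force: 0.0
[ 0.41   0.227  1.781 -0.     1.133  2.812]
turn shares [-0.02 -0.01  0.11] then shift shares [-0.0022  0.0009  0.2437] rows 2.0
bar 2235 (444.1, 312.3, 13.2, 96.1, 39.6) 0.05524405477399205
```

View pics/w3.png

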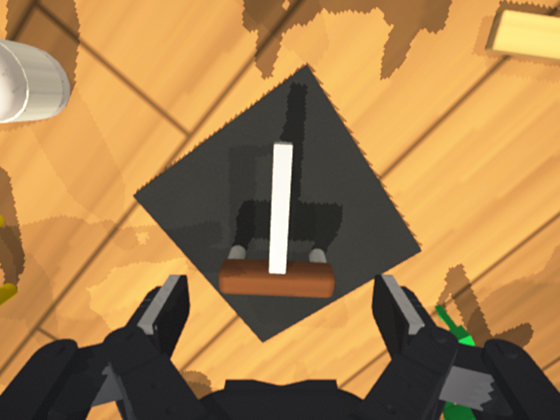

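The wrist view shows the bar nearly upright in the image at (283,205), with the cross grip at (277,280) centred between the fingers. Next I'll turn 2.8°, descend and grip.

```bash
python3 -m creep '{"claw":[1,1,1,1,1],"delta_pos":[[0,0,0],[0,0,0.08],[0,0,0.09],[0,0,0.065],[0,0,0.009]],"dr":[[0,0,0.7],[0,0,0],[0,0,0],[0,0,0],[0,0,0]]}' && python3 -m creep '{"claw":[0,0,0,0,0],"delta_pos":[[0,0,0],[0,0,0],[0,0,0],[0,0,0],[0,0,0]],"dr":[[0,0,0],[0,0,0],[0,0,0],[0,0,0],[0,0,0]]}' 100 && python3 -m creep '{"claw":[0,0,0,0,0],"delta_pos":[[0,0,0],[0,0,-0.04],[0,0,-0.12],[0,0,-0.12],[0,0,0]],"dr":[[0,0,0],[0,0,0],[0,0,0],[0,0,0],[0,0,0]]}'; python3 go.py 500 100 140 4.4
```

```text
clock: 12.35
position: [0.4361, 0.3189, 0.0268]
tool_rot: [3.139, 0.001, -0.879]
ft_force: [-0.8, -0.6, 0.5]
opening: 0.0852
finger_force: 0.0
clock: 12.98
position: [0.4378, 0.3198, 0.029]
tool_rot: [-3.14, -0.0, -0.879]
ft_force: [-1.5, -1.2, 5.9]
opening: 0.0099
finger_force: 97.9
clock: 13.6
position: [0.4401, 0.3209, 0.1453]
tool_rot: [-3.133, -0.003, -0.879]
ft_force: [1.1, 0.5, -1.0]
opening: 0.0101
finger_force: 97.9
turn shares [ -0.1   -0.1  -13.69] then shift shares [0.1068 0.5621 0.0134] rows 4.0
```

```bash
python3 -m creep '{"claw":[0,0,0,0,0],"delta_pos":[[0,0,0],[0,0,0],[0,0,0],[0,0,0],[0,0,0]],"dr":[[0,0,-0.98],[0,0,-0.98],[0,0,-0.98],[0,0,-0.98],[0,0,-0.98]]}' >/dev/null && python3 -m creep '{"claw":[0,0,0,0,0],"delta_pos":[[0,0,0],[0,0,0],[0,0,0],[0,0,0],[0,0,0]],"dr":[[0,0,-0.98],[0,0,-0.98],[0,0,-0.98],[0,0,-0.98],[0,0,-0.98]]}' >/dev/null && python3 -m creep '{"claw":[0,0,0,0],"delta_pos":[[0,0,0],[0,0,0],[0,0,0],[0,0,0]],"dr":[[0,0,-0.98],[0,0,-0.98],[0,0,-0.98],[0,0,-0.98]]}'; python3 go.py 549.2 97.1 120 4.4
```

```text
clock: 15.35
position: [0.4363, 0.3191, 0.1391]
tool_rot: [3.141, 0.002, 0.081]
ft_force: [1.6, -0.5, -1.7]
opening: 0.0104
finger_force: 97.8
turn shares [0.01 0.03 0.06] then shift shares [0.2389 0.575  0.0477] rows 4.0
```

```bash
python3 -m creep '{"claw":[0,0,0,0,0],"delta_pos":[[0.048,0.115,0],[0.048,0.115,0],[0.048,0.115,0],[0.048,0.115,0.02],[0.048,0.115,0.02]],"dr":[[0,0,0.05],[0,0,0],[0,0,0],[0,0,0],[0,0,0]]}' && python3 -m creep '{"claw":[0,0],"delta_pos":[[0,0,0],[0,0,0]],"dr":[[0,0,0],[0,0,0]]}' && python3 - <<'E'
from m import *
c=cam('wrist'); cv2.imwrite('pics/w4.png',c['color']); np.save('pics/w4.npy',c,allow_pickle=True)
E
```

```text
clock: 15.98
position: [0.5501, 0.0959, 0.1232]
tool_rot: [-3.141, 0.001, 0.075]
ft_force: [0.5, 1.4, -1.6]
opening: 0.0104
finger_force: 98.0
clock: 16.23
position: [0.5493, 0.0976, 0.1233]
tool_rot: [-3.141, 0.002, 0.074]
ft_force: [0.1, 1.0, -1.9]
opening: 0.0099
finger_force: 98.1
```

View pics/w4.png

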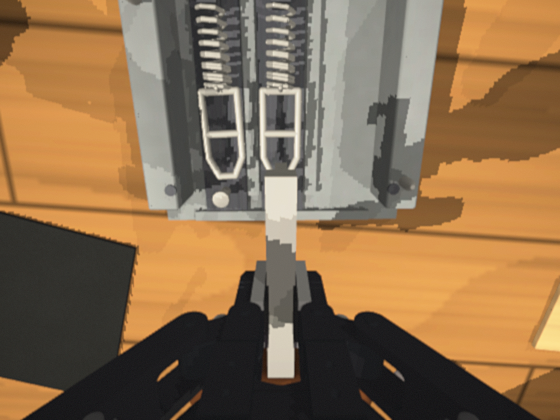

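The wrist view shows the bar pointing up the image, its end at (281,178), with spring 2's loop at (281,150) ahead of it and spring 3's at (224,155). I'll work out both positions in the tool frame.

```bash
cat > lk.py <<'E'
from m import *
def tool(p):
    P,r=pose(); return (r.inv().apply(p/1000-P)*1000)
def links(c,boxes,thr=150):
    g=c['color'].min(2)
    for nm,(u0,u1,v0,v1) in boxes.items():
        roi=np.zeros(g.shape,bool); roi[v0:v1,u0:u1]=1
        m=blob(c,roi&(g>thr),((u0+u1)/2,(v0+v1)/2)); v,u=np.nonzero(m)
        Q=np.array([ray(c,a,b,.0275) for a,b in zip(u,v)])*1000
        f=np.array([np.cos(.0768),np.sin(.0768)]); l=np.array([-f[1],f[0]])
        a=Q[:,:2]@f; b=Q[:,:2]@l
        low=a<a.min()+8
        print(nm,m.sum(),'f range',a.min().round(1),a.max().round(1),'l range',b.min().round(1),b.max().round(1),'l of end',(b[low].mean()).round(1))
def bar(c,zt,box):
    g=c['color'].min(2)
    u0,u1,v0,v1=box; roi=np.zeros(g.shape,bool); roi[v0:v1,u0:u1]=1
    Z=cloud(c)[...,2]; m=roi&(abs(Z-zt)<.008); v,u=np.nonzero(m)
    Q=np.array([ray(c,a,b,zt) for a,b in zip(u,v)])*1000
    f=np.array([np.cos(.0768),np.sin(.0768)]); l=np.array([-f[1],f[0]])
    a=Q[:,:2]@f; b=Q[:,:2]@l; k=a>a.max()-20
    print('bar end f',a.max().round(1),'l at end',b[k].mean().round(1),'l far',b[a<a.max()-40].mean().round(1),'z',np.median(Z[m]).round(4),np.median(Z[m&(np.arange(420)[:,None]<200)]).round(4),np.median(Z[m&(np.arange(420)[:,None]>230)]).round(4),m.sum(), 'width',np.percentile(b,2).round(1),np.percentile(b,98).round(1))
    P=pose()[0][:2]*1000; print('tcp f,l',(P@f).round(1),(P@l).round(1))
E
python3 - <<'E'
from lk import *
c=np.load('pics/w4.npy',allow_pickle=True).item()
links(c,dict(s3=(198,246,87,182),s2=(256,306,87,170)))
bar(c,.1493,(255,305,165,300))
E
```

```text
s3 1147 f range 583.3 647.7 l range 82.2 112.1 l of end 95.7
s2 1236 f range 590.1 647.6 l range 40.9 69.9 l of end 55.3
bar end f 614.5 l at end 54.5 l far 54.9 z 0.1494 0.1493 0.1494 4328 width 46.4 63.6
tcp f,l 555.2 55.7
```

```bash
python3 - <<'E'
from lk import *
c=np.load('pics/w4.npy',allow_pickle=True).item()
P=cloud(c); f=np.array([np.cos(.0768),np.sin(.0768)])
for v in range(150,192,2): print(v,[(int(1000*P[v,u,2]), round(float(P[v,u,:2]@f*1000),1)) for u in (272,281,290)], c['color'][v,281])
print([int(1000*P[172,u,2]) for u in range(256,310,2)]); print([int(1000*P[185,u,2]) for u in range(256,310,2)])
print(ray(c,281,178,.1493)[:2]@f)
E
```

```text
150 [(9, 601.6), (9, 601.6), (10, 601.8)] [45 44 44]
152 [(9, 600.1), (9, 600.1), (10, 600.2)] [45 42 44]
154 [(10, 598.7), (10, 598.6), (10, 598.6)] [43 43 44]
156 [(11, 597.2), (10, 597.1), (10, 597.0)] [44 45 46]
158 [(9, 595.3), (10, 595.5), (9, 595.4)] [56 55 57]
160 [(10, 593.9), (10, 593.9), (11, 594.1)] [81 79 80]
162 [(9, 592.1), (99, 608.6), (11, 592.4)] [91 94 96]
164 [(9, 590.6), (105, 608.7), (27, 593.9)] [87 95 97]
166 [(10, 589.0), (109, 608.4), (28, 592.6)] [86 95 98]
168 [(27, 590.9), (114, 608.5), (27, 591.0)] [83 93 95]
170 [(137, 612.4), (138, 612.7), (138, 612.7)] [85 94 97]
172 [(143, 612.8), (142, 612.7), (142, 612.7)] [87 95 97]
174 [(146, 612.7), (145, 612.4), (146, 612.8)] [83 92 94]
176 [(150, 612.8), (148, 612.3), (148, 612.5)] [135 150 156]
178 [(149, 612.0), (150, 612.0), (147, 611.4)] [207 226 231]
180 [(148, 611.0), (149, 611.2), (149, 611.2)] [207 224 230]
182 [(149, 610.3), (148, 610.2), (149, 610.4)] [207 224 230]
184 [(149, 609.7), (149, 609.6), (149, 609.6)] [206 224 230]
186 [(148, 608.7), (149, 608.8), (149, 608.7)] [207 224 230]
188 [(149, 608.1), (150, 608.2), (147, 607.7)] [207 224 230]
190 [(149, 607.4), (150, 607.5), (149, 607.3)] [207 224 231]
[11, 12, 6, 10, 11, 141, 142, 142, 143, 142, 142, 142, 143, 142, 142, 142, 141, 142, 142, 142, 10, 10, 9, 9, 5, 11, 11]
[12, 11, 6, 11, 9, 150, 150, 148, 150, 148, 149, 149, 149, 150, 149, 150, 149, 150, 149, 150, 149, 9, 10, 8, 8, 10, 11]
0.6118455766979073
```

Pin axis is at f=605.5, l=54.7. Loop 2's inside runs f=588–614 and it is centred at l=55.4, so the pin is already well placed. I'll descend to put the foot at z≈14.

```bash
python3 -m creep '{"claw":[0,0,0,0,0],"delta_pos":[[0,-0.0015,0.05],[0,0,0.06],[0,0,0.05],[0,0,0.03],[0,0,0.02]],"dr":[[0,0,0],[0,0,0],[0,0,0],[0,0,0],[0,0,0]]}' && python3 -m creep '{"claw":[0,0],"delta_pos":[[0,0,0],[0,0,0]],"dr":[[0,0,0],[0,0,0]]}' && python3 - <<'E'
from m import *
c=cam('wrist'); np.save('pics/w5.npy',c,allow_pickle=True)
cv2.imwrite('pics/w5.png',cv2.resize(c['color'][60:260,150:410],None,fx=3,fy=3))
E
```

```text
clock: 16.9
position: [0.5499, 0.0989, 0.0398]
tool_rot: [-3.141, 0.0, 0.076]
ft_force: [-0.1, 0.6, -1.4]
opening: 0.0101
finger_force: 98.1
clock: 17.15
position: [0.5508, 0.0981, 0.0408]
tool_rot: [3.141, -0.001, 0.075]
ft_force: [0.5, -0.4, -1.1]
opening: 0.0103
finger_force: 98.1
```

View pics/w5.png

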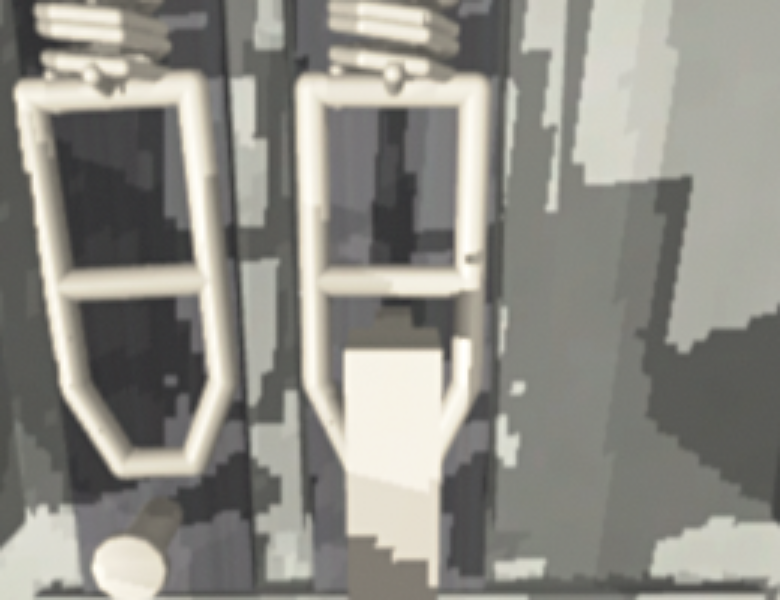

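The crop shows the pin down inside loop 2, just outward of the shared bar at about (395,330) in the crop. Next I'll engage the toe, then lift.

```bash
python3 -m creep '{"claw":[0,0,0,0,0],"delta_pos":[[0,0,0.006],[-0.015,0,0],[-0.018,0,0],[0,0,-0.03],[0,0,-0.035]],"dr":[[0,0,0],[0,0,0],[0,0,0],[0,0,0],[0,0,0]]}' && python3 -m creep '{"claw":[0],"delta_pos":[[0,0,0]],"dr":[[0,0,0]]}' && python3 - <<'E'
from m import *
c=cam('wrist'); np.save('pics/w6.npy',c,allow_pickle=True)
cv2.imwrite('pics/w6.png',cv2.resize(c['color'][40:240,150:410],None,fx=3,fy=3))
P=cloud(c)
for (u,v) in [(0,0)]: pass
E
```

```text
clock: 17.82
position: [0.5371, 0.097, 0.0647]
tool_rot: [-3.142, -0.0, 0.075]
ft_force: [0.5, 0.9, -1.8]
opening: 0.0105
finger_force: 98.3
clock: 17.95
position: [0.5388, 0.097, 0.0659]
tool_rot: [3.141, -0.004, 0.075]
ft_force: [-0.0, -1.0, -2.7]
opening: 0.01
finger_force: 98.4
```

View pics/w6.png

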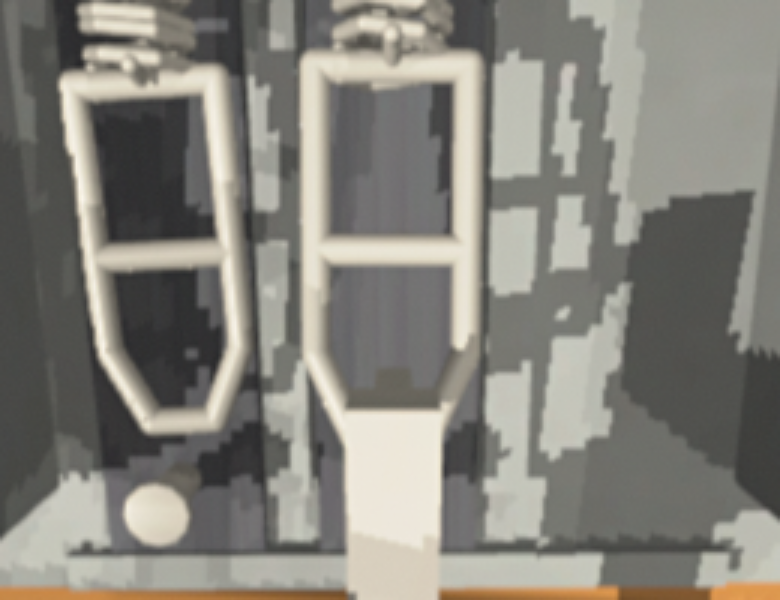

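Loop 2 looks raised: its link appears larger than spring 3's, and the toe is under its end. I'll check the heights.

```bash
python3 - <<'E'
from lk import *
c=np.load('pics/w6.npy',allow_pickle=True).item(); P=cloud(c); f=np.array([np.cos(.0768),np.sin(.0768)])
for v in (60,120,123,126): print(v,(P[v,280]*1000).round(1))
for v in range(110,185,6): print(v,[((P[v,u,:2]@f*1000).round(0),(P[v,u,2]*1000).round(0)) for u in (254,257,281,303,306)])
E
```

```text
60 [640.6 104.5  40.6]
120 [613.4 102.4  45. ]
123 [612.  102.3  45.7]
126 [610.6 102.2  46.6]
110 [(np.float64(624.0), np.float64(45.0)), (np.float64(624.0), np.float64(45.0)), (np.float64(623.0), np.float64(10.0)), (np.float64(624.0), np.float64(44.0)), (np.float64(624.0), np.float64(44.0))]
116 [(np.float64(621.0), np.float64(47.0)), (np.float64(621.0), np.float64(45.0)), (np.float64(620.0), np.float64(10.0)), (np.float64(621.0), np.float64(45.0)), (np.float64(621.0), np.float64(45.0))]
122 [(np.float64(619.0), np.float64(45.0)), (np.float64(618.0), np.float64(45.0)), (np.float64(619.0), np.float64(45.0)), (np.float64(619.0), np.float64(46.0)), (np.float64(619.0), np.float64(47.0))]
128 [(np.float64(616.0), np.float64(46.0)), (np.float64(616.0), np.float64(45.0)), (np.float64(613.0), np.float64(11.0)), (np.float64(616.0), np.float64(47.0)), (np.float64(616.0), np.float64(47.0))]
134 [(np.float64(613.0), np.float64(47.0)), (np.float64(613.0), np.float64(47.0)), (np.float64(609.0), np.float64(10.0)), (np.float64(613.0), np.float64(47.0)), (np.float64(613.0), np.float64(47.0))]
140 [
[... 886 characters left out ...]
(598.0), np.float64(48.0)), (np.float64(599.0), np.float64(51.0)), (np.float64(598.0), np.float64(49.0))]
170 [(np.float64(587.0), np.float64(5.0)), (np.float64(595.0), np.float64(49.0)), (np.float64(602.0), np.float64(80.0)), (np.float64(596.0), np.float64(50.0)), (np.float64(587.0), np.float64(9.0))]
176 [(np.float64(583.0), np.float64(6.0)), (np.float64(584.0), np.float64(10.0)), (np.float64(602.0), np.float64(92.0)), (np.float64(584.0), np.float64(11.0)), (np.float64(584.0), np.float64(10.0))]
182 [(np.float64(579.0), np.float64(7.0)), (np.float64(580.0), np.float64(11.0)), (np.float64(600.0), np.float64(93.0)), (np.float64(580.0), np.float64(10.0)), (np.float64(580.0), np.float64(9.0))]
```

The loop end is about 50 mm up, well clear of the 34.5 mm head. I'll pull 64 mm outwards, rising 8 mm.

```bash
python3 -m creep '{"claw":[0,0,0,0,0],"delta_pos":[[-0.03,0,-0.005],[-0.035,0,-0.005],[-0.035,0,-0.005],[-0.035,0,-0.005],[-0.025,0,0]],"dr":[[0,0,0],[0,0,0],[0,0,0],[0,0,0],[0,0,0]]}' 110 && python3 -m creep '{"claw":[0,0],"delta_pos":[[0,0,0],[0,0,0]],"dr":[[0,0,0],[0,0,0]]}' && python3 - <<'E'
from lk import *
c=cam('wrist'); np.save('pics/w7.npy',c,allow_pickle=True)
cv2.imwrite('pics/w7.png',cv2.resize(c['color'][0:240,150:410],None,fx=2.5,fy=2.5))
P=cloud(c); f=np.array([np.cos(.0768),np.sin(.0768)]); l=np.array([-f[1],f[0]])
for v in range(60,190,6): print(v,[(int(P[v,u,:2]@f*1000),int(P[v,u,2]*1000)) if P[v,u,2]==P[v,u,2] else None for u in (256,260,281,302,306)])
E
```

```text
clock: 18.62
position: [0.4736, 0.0921, 0.0724]
tool_rot: [3.141, -0.004, 0.075]
ft_force: [6.8, 0.8, -3.3]
opening: 0.0101
finger_force: 108.5
clock: 18.88
position: [0.4742, 0.0921, 0.0725]
tool_rot: [3.141, -0.004, 0.075]
ft_force: [6.9, 0.8, -2.7]
opening: 0.0103
finger_force: 108.5
60 [(581, 50), (586, 10), (582, 39), (582, 46), (581, 49)]
66 [(579, 49), (583, 8), (583, 9), (579, 49), (579, 49)]
72 [(576, 50), (579, 10), (579, 10), (576, 48), (576, 50)]
78 [(573, 50), (576, 10), (576, 10), (573, 49), (573, 49)]
84 [(571, 51), (573, 8), (571, 34), (571, 50), (571, 51)]
90 [(568, 51), (569, 11), (569, 34), (568, 50), (568, 50)]
96 [(565, 51), (566, 10), (566, 34), (565, 50), (565, 51)]
102 [(563, 52), (563, 10), (563, 33), (563, 53), (563, 52)]
108 [(560, 52), (559, 9), (559, 10), (560, 53), (560, 52)]
114 [(557, 53), (557, 55), (557, 53), (557, 52), (557, 53)]
120 [None, (554, 53), (554, 53), (554, 53), (554, 55)]
126 [(552, 54), (549, 10), (549, 10), (551, 54), (551, 53)]
132 [(549, 54), (545, 11), (545, 9), (549, 54), (549, 54)]
138 [(546, 55), (540, -2), (540, 0), (546, 54), (546, 56)]
144 [(543, 55), (536, 0), (536, 0), (543, 55), (543, 55)]
150 [(540, 55), (532, 0), (532, 0), (540, 55), (540, 55)]
156 [(537, 57), (537, 56), (528, 0), (538, 58), (537, 56)]
162 [(534, 56), (534, 57), (533, 50), (534, 57), (524, 0)]
168 [(520, 0), (532, 58), (533, 65), (531, 56), (520, 0)]
174 [(516, 0), (528, 57), (537, 96), (516, 0), (516, 0)]
180 [(512, 0), (512, 0), (535, 99), (512, 0), (512, 0)]
186 [(508, 0), (508, 0), (533, 98), (507, 0), (508, 0)]
```

View pics/w7.png

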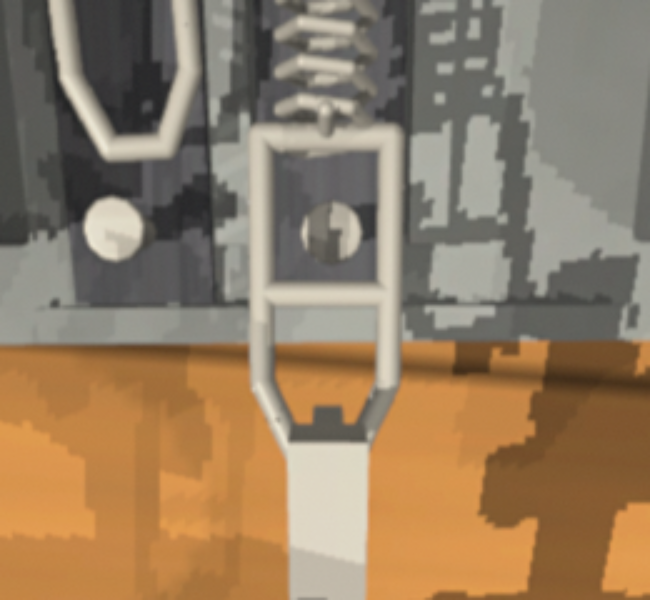

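The crop shows the eye straddling post 2's head at (331,232): the shared bar at f≈555 is outward of it and the inner bar at f≈585 is inward. I'll lower the link, then ease back.

```bash
python3 -m creep '{"claw":[0,0,0,0,0],"delta_pos":[[0,0,0.03],[0,0,0.03],[0,0,0.02],[0,0,0.005],[0,0,0]],"dr":[[0,0,0],[0,0,0],[0,0,0],[0,0,0],[0,0,0]]}' && python3 -m creep '{"claw":[0,0,0,0,0],"delta_pos":[[0.01,0,0],[0.01,0,0],[0.01,0,0],[0.012,0,0],[0.01,0,0]],"dr":[[0,0,0],[0,0,0],[0,0,0],[0,0,0],[0,0,0]]}' && python3 - <<'E'
from lk import *
c=cam('wrist'); np.save('pics/w8.npy',c,allow_pickle=True)
cv2.imwrite('pics/w8.png',cv2.resize(c['color'][0:240,150:410],None,fx=2.5,fy=2.5))
P=cloud(c); f=np.array([np.cos(.0768),np.sin(.0768)]); l=np.array([-f[1],f[0]])
for v in range(60,190,6): print(v,[(int(P[v,u,:2]@f*1000),int(P[v,u,2]*1000)) if P[v,u,2]==P[v,u,2] else None for u in (256,260,281,302,306)])
E
```

```text
clock: 19.55
position: [0.4751, 0.0921, 0.0389]
tool_rot: [3.141, -0.005, 0.075]
ft_force: [7.1, 0.8, -0.3]
opening: 0.0103
finger_force: 108.9
clock: 20.18
position: [0.4938, 0.0938, 0.0374]
tool_rot: [-3.141, 0.001, 0.075]
ft_force: [0.6, 0.4, -1.6]
opening: 0.0102
finger_force: 108.9
60 [(601, 9), (601, 9), (601, 9), (599, 26), (601, 11)]
66 [(599, 9), (598, 10), (598, 19), (598, 10), (598, 10)]
72 [(596, 9), (595, 25), (594, 33), (596, 10), (596, 11)]
78 [(592, 26), (592, 28), (592, 34), (592, 28), (592, 27)]
84 [(590, 28), (590, 28), (590, 27), (590, 28), (590, 27)]
90 [(587, 27), (588, 9), (588, 10), (588, 10), (587, 27)]
96 [(585, 27), (585, 10), (585, 10), (585, 10), (585, 27)]
102 [(582, 28), (582, 8), (582, 9), (582, 9), (582, 27)]
108 [(580, 26), (579, 10), (579, 10), (579, 9), (580, 27)]
114 [(577, 27), (576, 10), (576, 10), (576, 11), (577, 27)]
120 [(574, 27), (573, 8), (573, 10), (573, 10), (574, 27)]
126 [(572, 28), (570, 9), (572, 35), (570, 10), (572, 26)]
132 [(569, 26), (567, 10), (570, 34), (569, 26), (569, 27)]
138 [(566, 27), (564, 9), (567, 34), (566, 24), (566, 27)]
144 [(563, 27), (563, 27), (564, 34), (563, 26), (563, 27)]
150 [(561, 28), (561, 27), (562, 34), (561, 26), (561, 28)]
156 [(558, 27), (555, 9), (555, 9), (558, 25), (558, 27)]
162 [(555, 28), (552, 11), (553, 14), (555, 25), (555, 28)]
168 [(552, 25), (549, 9), (552, 28), (552, 26), (552, 28)]
174 [(549, 26), (549, 24), (556, 59), (549, 25), (549, 27)]
180 [(546, 27), (546, 24), (555, 62), (546, 26), (546, 27)]
186 [(543, 27), (543, 27), (553, 63), (543, 28), (543, 27)]
```

View pics/w8.png

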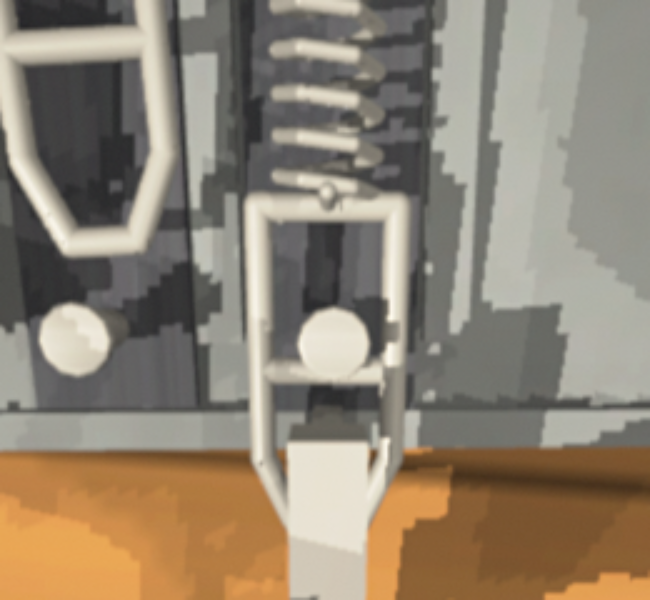

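Spring 2 is hooked: the outer bar is under the head at (333,345) and the pull force has gone. I'll lift straight out and move over to spring 3.

```bash
python3 -m creep '{"claw":[0,0,0,0,0],"delta_pos":[[0,0,-0.03],[0,0,-0.04],[0,0,-0.07],[0,0,-0.07],[0,0,0]],"dr":[[0,0,0],[0,0,0],[0,0,0],[0,0,0],[0,0,0]]}' && python3 -m creep '{"claw":[0,0,0,0,0],"delta_pos":[[0.047,-0.035,0],[0.047,-0.035,0],[0.046,-0.035,0],[0,0,0],[0,0,0]],"dr":[[0,0,0],[0,0,0],[0,0,0],[0,0,0],[0,0,0]]}' && python3 - <<'E'
from lk import *
c=cam('wrist'); cv2.imwrite('pics/w9.png',c['color']); np.save('pics/w9.npy',c,allow_pickle=True)
P=cloud(c); f=np.array([np.cos(.0768),np.sin(.0768)]); l=np.array([-f[1],f[0]])
bar(c,pose()[0][2]+.026,(255,305,140,300))
for v in range(150,180,3): print(v,[(int(P[v,u,:2]@f*1000),int(P[v,u,:2]@l*1000),int(P[v,u,2]*1000)) for u in (278,281,284)])
E
```

```text
clock: 20.85
position: [0.4963, 0.0937, 0.1251]
tool_rot: [3.141, -0.007, 0.075]
ft_force: [-0.4, 0.1, -2.0]
opening: 0.0102
finger_force: 109.0
clock: 21.48
position: [0.5455, 0.1395, 0.1208]
tool_rot: [3.141, 0.002, 0.075]
ft_force: [-0.7, -0.9, -2.5]
opening: 0.01
finger_force: 108.8
bar end f 613.9 l at end 96.6 l far 97.1 z 0.1469 0.1468 0.147 4315 width 88.6 105.8
tcp f,l 554.7 97.1
150 [(601, 98, 10), (601, 96, 10), (601, 94, 9)]
153 [(599, 98, 10), (599, 96, 11), (599, 94, 10)]
156 [(596, 98, 10), (596, 96, 9), (596, 94, 10)]
159 [(594, 98, 9), (594, 96, 9), (594, 94, 9)]
162 [(607, 98, 96), (607, 96, 96), (608, 94, 97)]
165 [(607, 97, 104), (607, 96, 104), (607, 94, 103)]
168 [(607, 97, 111), (607, 96, 111), (608, 95, 112)]
171 [(612, 97, 137), (611, 96, 137), (612, 95, 138)]
174 [(612, 97, 143), (612, 96, 143), (612, 95, 143)]
177 [(611, 97, 146), (611, 96, 147), (611, 95, 147)]
```

View pics/w9.png

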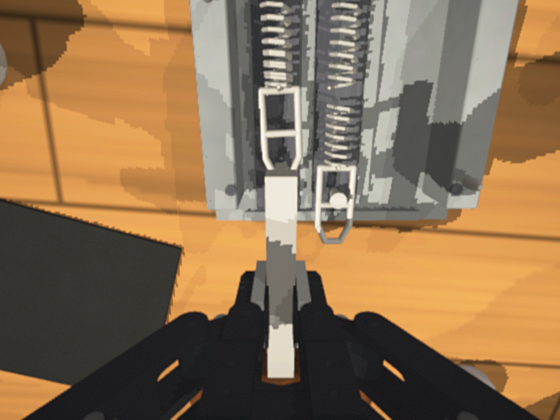

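Spring 2 holds at (338,200), and the puller sits centred over loop 3 with the pin at f=604.5, l=96.2. I'll descend, engage and lift spring 3.

```bash
python3 -m creep '{"claw":[0,0,0,0,0],"delta_pos":[[0.003,0,0.05],[0,0,0.06],[0,0,0.05],[0,0,0.03],[0,0,0.018]],"dr":[[0,0,0],[0,0,0],[0,0,0],[0,0,0],[0,0,0]]}' && python3 -m creep '{"claw":[0,0,0,0,0],"delta_pos":[[0,0,0],[-0.015,0,0],[-0.018,0,0],[0,0,-0.03],[0,0,-0.035]],"dr":[[0,0,0],[0,0,0],[0,0,0],[0,0,0],[0,0,0]]}' && python3 -m creep '{"claw":[0,0],"delta_pos":[[0,0,0],[0,0,0]],"dr":[[0,0,0],[0,0,0]]}' && python3 - <<'E'
from lk import *
c=cam('wrist'); np.save('pics/w10.npy',c,allow_pickle=True)
P=cloud(c); f=np.array([np.cos(.0768),np.sin(.0768)]); l=np.array([-f[1],f[0]])
for v in range(50,180,8): print(v,[(int(P[v,u,:2]@f*1000),int(P[v,u,2]*1000)) if P[v,u,2]==P[v,u,2] else None for u in range(248,312,5)])
E
```

```text
clock: 22.15
position: [0.5475, 0.1396, 0.038]
tool_rot: [3.142, 0.001, 0.075]
ft_force: [0.4, 0.3, -0.4]
opening: 0.01
finger_force: 108.8
clock: 22.78
position: [0.5349, 0.139, 0.0657]
tool_rot: [-3.142, -0.001, 0.075]
ft_force: [0.8, 0.7, -1.3]
opening: 0.0097
finger_force: 108.7
clock: 23.02
position: [0.5351, 0.1389, 0.0648]
tool_rot: [3.142, -0.001, 0.075]
ft_force: [1.1, -0.3, -2.8]
opening: 0.0097
finger_force: 108.7
50 [(654, 10), (654, 8), (650, 37), (650, 40), (649, 42), (651, 29), (649, 45), (649, 43), (649, 44), (649, 42), (654, 10), (654, 9), (653, 13)]
58 [(650, 10), (647, 39), (647, 38), (647, 38), (646, 40), (646, 39), (646, 40), (647, 38), (646, 39), (646, 39), (646, 40), (646, 40), (647, 37)]
66 [(643, 39), (643, 39), (643, 38), (643, 37), (643, 36), (643, 37), (644, 31), (644, 30), (646, 10), (646, 9), (646, 10), (643, 39), (643, 40)]
74 [(642, 10), (639, 41), (640, 38), (642, 9), (642, 11), (642, 9), (642, 9), (642, 11), (642, 9), (642, 10), (642, 9), (639, 40), (639, 40)]
82 [(637, 10), (636, 42), (636, 38), (637, 9), (637, 10), (637, 9), (637, 9), (637, 10), (6
[... 1084 characters left out ...]
, 45), (606, 46), (601, 10), (601, 10), (601, 10), (601, 10), (601, 9), (601, 10), (601, 9), (601, 10), (606, 45), (606, 47)]
154 [(596, 9), (602, 46), (602, 47), (597, 10), (597, 10), (596, 9), (596, 9), (596, 9), (596, 9), (596, 8), (597, 11), (602, 47), (602, 48)]
162 [(591, 5), (591, 9), (598, 47), (599, 48), (592, 10), (592, 10), (597, 40), (597, 41), (591, 9), (592, 10), (591, 9), (598, 48), (598, 47)]
170 [(586, 6), (587, 10), (587, 10), (595, 49), (601, 81), (601, 80), (601, 79), (601, 79), (601, 79), (601, 80), (594, 48), (595, 49), (587, 13)]
178 [(581, 6), (581, 10), None, (582, 10), (600, 91), (600, 91), (600, 92), (600, 91), (600, 90), (600, 91), (591, 51), (590, 48), (582, 11)]
```

Link 3 is lifted, with its end around 50 mm. I'll pull 63 mm with a 3.8 mm sideways correction towards the post line.

```bash
python3 -m creep '{"claw":[0,0,0,0,0],"delta_pos":[[-0.03,-0.0025,-0.007],[-0.035,-0.0025,-0.006],[-0.035,-0.0025,-0.005],[-0.035,-0.002,-0.005],[-0.023,0,0]],"dr":[[0,0,0],[0,0,0],[0,0,0],[0,0,0],[0,0,0]]}' && python3 -m creep '{"claw":[0,0],"delta_pos":[[0,0,0],[0,0,0]],"dr":[[0,0,0],[0,0,0]]}' && python3 - <<'E'
from lk import *
c=cam('wrist'); np.save('pics/w11.npy',c,allow_pickle=True)
cv2.imwrite('pics/w11.png',cv2.resize(c['color'][0:240,150:410],None,fx=2.5,fy=2.5))
P=cloud(c); f=np.array([np.cos(.0768),np.sin(.0768)]); l=np.array([-f[1],f[0]])
g=(abs(P[...,2]-.0345)<.003); g[:,:255]=0;g[:,305:]=0; m=blob(c,g,(281,95)); print('head',m.sum(),(P[m][:,:2]@f*1000).min(),(P[m][:,:2]@f*1000).max(),(P[m][:,:2]@l*1000).mean())
for v in range(40,180,6): print(v,[(int(P[v,u,:2]@f*1000),int(P[v,u,:2]@l*1000),int(P[v,u,2]*1000)) if P[v,u,2]==P[v,u,2] else None for u in (252,256,260,281,302,306)])
E
```

```text
clock: 23.7
position: [0.4717, 0.1381, 0.0745]
tool_rot: [3.142, -0.004, 0.075]
ft_force: [6.9, 0.7, -3.9]
opening: 0.01
finger_force: 108.7
clock: 23.95
position: [0.4724, 0.1381, 0.0746]
tool_rot: [3.142, -0.004, 0.075]
ft_force: [7.1, 1.0, -3.9]
opening: 0.0101
finger_force: 108.7
head 455 561.6740581047726 573.8762975708564 99.94543376540686
40 [(599, 117, 6), (598, 115, 9), (598, 112, 9), (591, 100, 56), (598, 88, 10), (598, 86, 10)]
46 [(596, 117, 5), (595, 115, 11), (595, 112, 9), (588, 100, 54), (595, 88, 9), (595, 86, 9)]
52 [(593, 117, 5), (587, 112, 48), (587, 110, 50), (586, 100, 51), (587, 90, 49), (587, 88, 50)]
58 [(584, 114, 50), (584, 112, 51), (584, 110, 48), (584, 100, 49), (584, 90, 49), (584, 88, 49)]
64 [(581, 114, 50), (581, 112, 51), (581, 110, 51), (586, 100, 9), (585, 88, 11), (581, 88, 50)]
70 [(579, 114, 49), (579, 112, 50), (579, 110, 49), (582, 100, 10), (582, 88, 10), (579, 88, 51)]
76 [(576, 114, 49), (576, 112, 52), (576, 110, 50), (579, 100, 10), (579, 87, 9), (576, 88, 53)]
82 [(576, 118, 6), (573, 112, 52), (573, 110, 51), (576, 100, 9), (576, 87, 
[... 864 characters left out ...]
 11), (544, 87, 10), (548, 88, 55)]
142 [(539, 119, 0), (546, 112, 56), (546, 110, 56), (539, 100, 0), (539, 86, 0), (546, 88, 57)]
148 [(535, 119, 0), (543, 112, 57), (543, 110, 58), (535, 100, 0), (535, 86, 0), (543, 88, 56)]
154 [(531, 120, 0), (540, 112, 58), (540, 110, 58), (531, 100, 0), (540, 90, 57), (540, 88, 59)]
160 [(527, 120, 0), (527, 117, 0), (537, 111, 58), (527, 100, 0), (537, 90, 58), (537, 88, 59)]
166 [(523, 120, 0), (523, 117, 0), (534, 111, 59), (535, 100, 61), (534, 90, 59), (534, 88, 58)]
172 [(518, 120, -1), (519, 117, 0), (519, 115, 0), (538, 100, 93), (531, 90, 60), (519, 83, 0)]
178 [(515, 120, 1), (514, 117, 0), (514, 115, 0), (538, 100, 101), None, (515, 83, 0)]
```

View pics/w11.png

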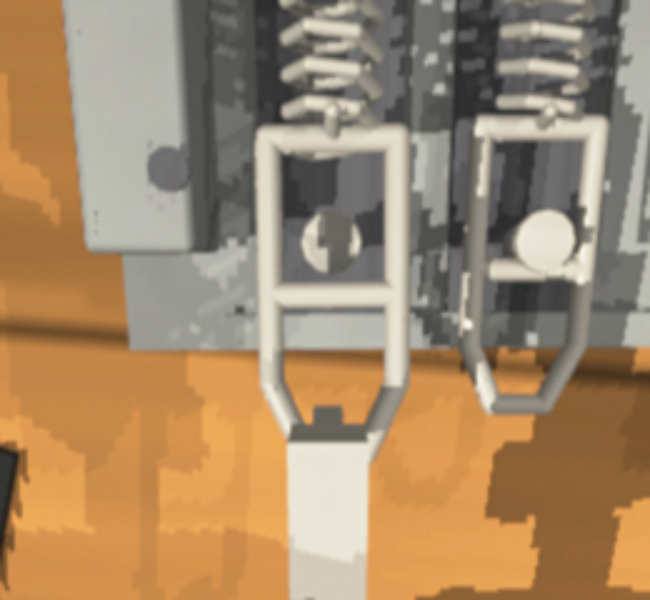

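The eye is centred over post 3's head at (331,240) but only 3–4 mm past the axis, and spring 2 still holds. I'll pull 3 mm more, lower, ease back and lift out.

```bash
python3 -m creep '{"claw":[0,0,0,0,0],"delta_pos":[[-0.008,0,0],[0,0,0.03],[0,0,0.03],[0,0,0.025],[0,0,0.005]],"dr":[[0,0,0],[0,0,0],[0,0,0],[0,0,0],[0,0,0]]}' && python3 -m creep '{"claw":[0,0,0,0,0],"delta_pos":[[0,0,0.001],[0.015,0,0],[0.015,0,0],[0.015,0,0],[0.014,0,0]],"dr":[[0,0,0],[0,0,0],[0,0,0],[0,0,0],[0,0,0]]}' && python3 -m creep '{"claw":[0,0],"delta_pos":[[0,0,0],[0,0,0]],"dr":[[0,0,0],[0,0,0]]}' && python3 - <<'E'
from lk import *
c=cam('wrist'); np.save('pics/w12.npy',c,allow_pickle=True)
cv2.imwrite('pics/w12.png',cv2.resize(c['color'][0:240,150:410],None,fx=2.5,fy=2.5))
P=cloud(c); f=np.array([np.cos(.0768),np.sin(.0768)])
for v in range(60,190,8): print(v,[(int(P[v,u,:2]@f*1000),int(P[v,u,2]*1000)) if P[v,u,2]==P[v,u,2] else None for u in (256,260,281,302,306)])
p=pose()[0][:2]*1000; print('pin f',p@f+50.1)
E
```

```text
clock: 24.62
position: [0.4697, 0.1378, 0.0384]
tool_rot: [3.141, -0.004, 0.075]
ft_force: [7.2, 0.1, 1.1]
opening: 0.0104
finger_force: 108.9
clock: 25.25
position: [0.4912, 0.1396, 0.0369]
tool_rot: [-3.142, 0.002, 0.075]
ft_force: [0.4, 0.1, -1.9]
opening: 0.0096
finger_force: 108.9
clock: 25.5
position: [0.4914, 0.1395, 0.037]
tool_rot: [-3.142, 0.001, 0.075]
ft_force: [0.2, 0.3, -1.4]
opening: 0.0099
finger_force: 108.9
60 [(602, 10), (602, 10), (600, 34), (602, 10), (602, 10)]
68 [(599, 9), (599, 11), (598, 19), (599, 9), (599, 9)]
76 [(595, 10), (595, 9), (594, 34), (595, 9), (595, 10)]
84 [(591, 28), (591, 26), (591, 30), (591, 27), (591, 27)]
92 [(587, 27), (587, 27), (588, 10), (588, 10), (587, 25)]
100 [(584, 27), (584, 27), (584, 10), (584, 10), (584, 26)]
108 [(581, 27), (581, 26), (580, 9), (580, 9), (581, 25)]
116 [(577, 29), (577, 26), (576, 11), (576, 10), (577, 26)]
124 [(574, 27), (574, 27), (572, 9), (572, 9), (574, 27)]
132 [(570, 27), (570, 27), (571, 34), (569, 10), (570, 26)]
140 [(566, 26), (566, 27), (567, 34), (564, 10), (566, 25)]
148 [(563, 27), (563, 27), (564, 35), (563, 28), (563, 27)]
156 [(559, 28), (559, 27), (556, 9), (556, 9), (559, 26)]
164 [(555, 27), (555, 27), (554, 18), (552, 9), (555, 27)]
172 [(551, 26), (551, 26), (557, 56), (548, 9), (551, 26)]
180 [(547, 27), (547, 27), (556, 62), (544, 11), (547, 27)]
188 [(543, 26), (543, 27), (553, 62), (543, 25), (544, 28)]
pin f 550.7004395819035
```

View pics/w12.png

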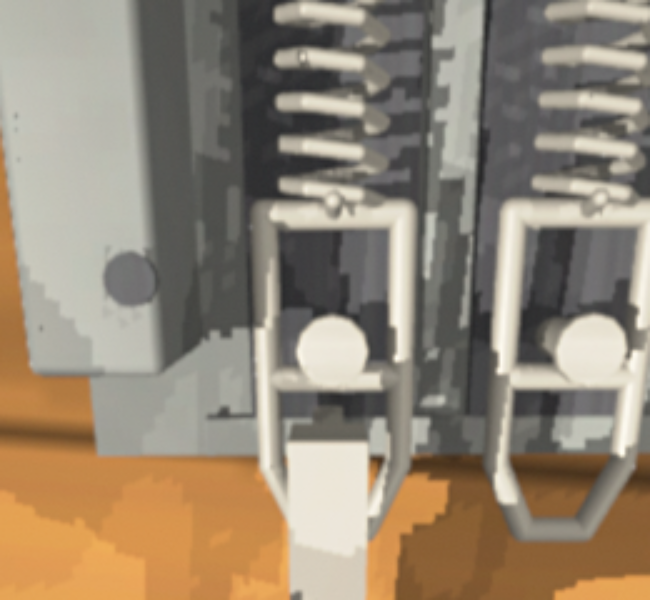

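Spring 3 is hooked: its outer bar is under the head at (333,348), with spring 2 alongside, also hooked. I've now used my picture views, so from here I'll rely on numbers. The puller goes back to the mat.

```bash
python3 -m creep '{"claw":[0,0,0,0,0],"delta_pos":[[0,0,-0.03],[0,0,-0.04],[0,0,-0.07],[0,0,-0.08],[0,0,0]],"dr":[[0,0,0],[0,0,0],[0,0,0],[0,0,0],[0,0,0]]}' && python3 -m creep '{"claw":[0,0,0,0,0],"delta_pos":[[-0.0307,-0.1204,0],[-0.0307,-0.1204,0],[-0.0307,-0.1204,0],[-0.0307,-0.1204,0],[0,0,0]],"dr":[[0,0,0],[0,0,0],[0,0,0],[0,0,0],[0,0,0]]}' && python3 - <<'E'
from lk import *
c=cam('wrist'); P=cloud(c); f=np.array([np.cos(.0768),np.sin(.0768)])
print('mat z at bar sides', [(P[v,u]*1000).round(0) for u,v in [(200,150),(360,150),(281,60)]], [c['color'][v,u].tolist() for u,v in [(200,150),(360,150),(281,60)]])
g=c['color'].max(2)<75; g[300:]=0; m=blob(c,g&(abs(P[...,2])<.012),(281,120),500); v,u=np.nonzero(m)
print(m.sum(), rect(np.array([ray(c,a,b,.004) for a,b in zip(u,v)])), rect(P[m]))
print(pose()[0])
E
```

```text
clock: 26.18
position: [0.4944, 0.1397, 0.1292]
tool_rot: [3.141, -0.008, 0.075]
ft_force: [0.5, 0.1, -2.1]
opening: 0.0102
finger_force: 109.0
clock: 26.8
position: [0.4263, 0.3304, 0.1246]
tool_rot: [-3.141, 0.001, 0.08]
ft_force: [-0.4, -0.9, -1.6]
opening: 0.0099
finger_force: 108.8
mat z at bar sides [array([466., 399.,   4.]), array([477., 269.,   4.]), array([538., 339.,   1.])] [[63, 70, 70], [63, 69, 70], [107, 197, 250]]
37075 (425.7, 332.7, 178.0, 188.1, 77.5) (425.5, 332.6, 178.5, 188.6, 77.7)
[0.42706718 0.32884307 0.12451633]
```

```bash
python3 -m creep '{"claw":[0,0,0,0,0],"delta_pos":[[0,0,0.08],[0,0,0.08],[0,0,0.06],[0,0,0.012],[0,0,0]],"dr":[[0,0,0],[0,0,0],[0,0,0],[0,0,0],[0,0,0]]}' && python3 -m creep '{"claw":[0,0,0,0],"delta_pos":[[0,0,0.003],[0,0,0.003],[0,0,0],[0,0,0]],"dr":[[0,0,0],[0,0,0],[0,0,0],[0,0,0]]}'
```

```text
clock: 27.48
position: [0.4288, 0.3273, 0.0326]
tool_rot: [3.141, 0.0, 0.074]
ft_force: [0.1, 0.5, -0.7]
opening: 0.01
finger_force: 108.9
clock: 27.98
position: [0.4285, 0.3281, 0.0303]
tool_rot: [-3.141, -0.0, 0.075]
ft_force: [0.1, 0.4, -1.6]
opening: 0.01
finger_force: 108.9
```

```bash
python3 -m creep '{"claw":[0,0,0,0],"delta_pos":[[0,0,0.003],[0,0,0],[0,0,0.001],[0,0,0]],"dr":[[0,0,0],[0,0,0],[0,0,0],[0,0,0]]}'
```

```text
clock: 28.48
position: [0.4285, 0.3281, 0.029]
tool_rot: [-3.141, -0.0, 0.075]
ft_force: [-2.4, -0.9, 6.4]
opening: 0.01
finger_force: 109.9
```

```bash
python3 -m creep '{"claw":[0.1,0.4,1,1,1],"delta_pos":[[0,0,0],[0,0,0],[0,0,0],[0,0,-0.08],[0,0,-0.14]],"dr":[[0,0,0],[0,0,0],[0,0,0],[0,0,0],[0,0,0]]}' 40 && python3 -m creep '{"claw":[1,1,1,1,1],"delta_pos":[[0,0,-0.14],[0,0.14,0],[0,0.14,0],[0,0.14,0],[0,0.14,0]],"dr":[[0,0,0],[0,0,0],[0,0,0],[0,0,0],[0,0,0]]}' && cat > fin.py <<'E'
from lk import *
c=cam('top');P=cloud(c);Z=P[...,2]; hsv=cv2.cvtColor(c['color'],cv2.COLOR_BGR2HSV)
roi=np.zeros_like(Z,bool); roi[185:280,170:255]=1
m=roi&(Z>.03)&(Z<.08); v,u=np.nonzero(m); print('puller px',m.sum(),'rect',rect(P[m]),'z',np.nanpercentile(Z[m],[5,50,95]).round(4))
m=blob(c,roi&(hsv[...,1]>110)&(Z>.03),(206,236)); v,u=np.nonzero(m); print('cross',rect([ray(c,a,b,.054) for a,b in zip(u,v)]))
m=roi&(Z>.03)&(hsv[...,1]<60)&(hsv[...,2]>90); v,u=np.nonzero(m); print('bar',rect([ray(c,a,b,.055) for a,b in zip(u,v)]), np.nanmedian(Z[m]))
roi[:]=0; roi[130:270,340:470]=1
m=blob(c,roi&(Z>.028)&(Z<.06),(403,200),20); v,u=np.nonzero(m); print('cover handle (board)',m.sum(),rect([ray(c,a,b,.052) for a,b in zip(u,v)]))
m=blob(c,roi&(Z>.008)&(Z<.02)&(hsv[...,1]<70),(403,200)); print('cover plate (board)',m.sum(),rect(P[m]))
E
python3 fin.py
```

```text
clock: 29.1
position: [0.4265, 0.327, 0.1151]
tool_rot: [3.14, 0.005, 0.075]
ft_force: [1.7, 0.9, 0.6]
opening: 0.0811
finger_force: 0.0
clock: 29.72
position: [0.4451, 0.103, 0.1726]
tool_rot: [3.141, -0.001, 0.075]
ft_force: [1.7, -0.3, 0.1]
opening: 0.0852
finger_force: 0.0
puller px 335 rect (425.0, 327.5, 114.4, 87.1, 4.0) z [0.0486 0.0559 0.0602]
cross (378.0, 324.1, 22.1, 87.8, 3.2)
bar (435.4, 328.9, 92.0, 13.9, 4.1) 0.054507469713112044
cover handle (board) 151 (523.4, -288.8, 90.4, 18.0, 4.2)
cover plate (board) 2592 (526.6, -292.5, 170.6, 196.1, 4.5)
```

The puller stands level on the mat, and the cover lies where I laid it. Now for the cover.

```bash
python3 -m creep '{"claw":[1,1,1,1,1],"delta_pos":[[0.0183,0.143,0],[0.0183,0.143,0],[0.0183,0.143,0],[0.0183,0.143,0],[0.0183,0.143,0]],"dr":[[0,0,0],[0,0,0],[0,0,0],[0,0,0],[0,0,0]]}' >/dev/null&& python3 -m creep '{"claw":[1,1,1,1,1],"delta_pos":[[0.0183,0.143,0],[0.0183,0.143,0],[0,0,0.1],[0,0,0],[0,0,0]],"dr":[[0,0,0],[0,0,0],[0,0,0],[0,0,0],[0,0,0]]}' && python3 - <<'E'
from lk import *
c=cam('wrist');P=cloud(c);Z=P[...,2]
m=blob(c,(Z>.044)&(Z<.062),(280,210)); print(m.sum(),rect(P[m]),np.nanmedian(Z[m]))
m=blob(c,(Z>.008)&(Z<.018)&(c['color'].min(2)>140),(230,210),500); print(m.sum(),rect(P[m]),np.nanmedian(Z[m]))
print(pose()[0])
E
python3 go.py 526.3 -293.2 27 4.4
```

```text
clock: 31.02
position: [0.5264, -0.2903, 0.1331]
tool_rot: [-3.141, 0.0, 0.076]
ft_force: [0.7, -0.3, 0.0]
opening: 0.0858
finger_force: 0.0
2137 (529.2, -293.4, 88.9, 14.0, 4.4) 0.05185691790990318
25229 (530.6, -293.0, 164.7, 192.7, 4.4) 0.01214964999188406
[ 0.5269278  -0.29055776  0.13386325]
turn shares [ 0.01 -0.02 -0.01] then shift shares [-0.0021  0.0065  0.2672] rows 2.0
```

```bash
python3 -m creep '{"claw":[1,1,1,1,1],"delta_pos":[[-0.002,0.0065,0.09],[0,0,0.1],[0,0,0.065],[0,0,0.01],[0,0,0]],"dr":[[0,0,0],[0,0,0],[0,0,0],[0,0,0],[0,0,0]]}' && python3 -m creep '{"claw":[0,0,0,0,0],"delta_pos":[[0,0,0],[0,0,0],[0,0,0],[0,0,0],[0,0,0]],"dr":[[0,0,0],[0,0,0],[0,0,0],[0,0,0],[0,0,0]]}' 80 && python3 -m creep '{"claw":[0,0,0,0,0],"delta_pos":[[0,0,-0.03],[0,0,-0.12],[0,0,-0.14],[0,0,-0.13],[0,0,0]],"dr":[[0,0,0],[0,0,0],[0,0,0],[0,0,0],[0,0,0]]}' ; python3 go.py 633.4 103.2 120 4.41
```

```text
clock: 31.7
position: [0.5267, -0.2938, 0.0282]
tool_rot: [3.14, -0.002, 0.076]
ft_force: [-1.3, 0.0, -0.5]
opening: 0.0856
finger_force: 0.0
clock: 32.33
position: [0.5258, -0.2936, 0.0269]
tool_rot: [3.141, -0.0, 0.075]
ft_force: [-0.2, -0.2, 4.3]
opening: 0.0126
finger_force: 79.1
clock: 32.95
position: [0.5281, -0.2955, 0.2005]
tool_rot: [3.134, -0.007, 0.075]
ft_force: [-0.1, -0.4, -3.4]
opening: 0.0123
finger_force: 78.6
turn shares [ 0.1  -0.1  -0.03] then shift shares [ 0.3391 -0.9735  0.2013] rows 7.0
```

```bash
python3 -m creep '{"claw":[0,0,0,0,0],"delta_pos":[[0.0377,-0.1083,0],[0.0377,-0.1083,0],[0.0377,-0.1083,0],[0.0377,-0.1083,0],[0.0377,-0.1083,0]],"dr":[[0,0,0],[0,0,0],[0,0,0],[0,0,0],[0,0,0]]}' >/dev/null && python3 -m creep '{"claw":[0,0,0,0,0],"delta_pos":[[0.0377,-0.1083,0],[0.0377,-0.1083,0],[0.0377,-0.1083,0],[0.0377,-0.1083,0],[0,0,0]],"dr":[[0,0,0],[0,0,0],[0,0,0],[0,0,0],[0,0,0]]}' && python3 -m creep '{"claw":[0,0,0,0,0],"delta_pos":[[0,0,0.1],[0,0,0.1],[0,0,0.04],[0,0,0],[0,0,0]],"dr":[[0,0,0],[0,0,0],[0,0,0],[0,0,0],[0,0,0]]}'; python3 go.py 632.9 103.2 90 4.41
```

```text
clock: 34.2
position: [0.6307, 0.1088, 0.1924]
tool_rot: [-3.14, 0.003, 0.079]
ft_force: [0.4, -1.0, -3.0]
opening: 0.0126
finger_force: 78.9
clock: 34.83
position: [0.633, 0.1051, 0.1002]
tool_rot: [3.141, -0.003, 0.075]
ft_force: [0.4, -0.3, -2.3]
opening: 0.0123
finger_force: 78.8
turn shares [ 0.   -0.04 -0.03] then shift shares [-0.0007  0.0047  0.0255] rows 1.0
```

```bash
python3 -m creep '{"claw":[0,0,0],"delta_pos":[[-0.0007,0.0045,0.015],[0,0,0],[0,0,0]],"dr":[[0,0,-0.02],[0,0,0],[0,0,0]]}'; python3 go.py 632.9 103.2 71 4.41
```

```text
clock: 35.2
position: [0.6318, 0.1036, 0.0929]
tool_rot: [3.142, -0.001, 0.076]
ft_force: [-1.0, -0.3, -2.7]
opening: 0.0124
finger_force: 78.8
turn shares [ 0.   -0.01 -0.01] then shift shares [0.0027 0.0013 0.0547] rows 1.0
```

```bash
python3 -m creep '{"claw":[0,0,0,0,0],"delta_pos":[[0.002,0.001,0.01],[0,0,0.01],[0,0,0.01],[0,0,0.008],[0,0,0]],"dr":[[0,0,0],[0,0,0],[0,0,0],[0,0,0],[0,0,0]]}'; python3 go.py 632.9 103.2 71 4.41
```

```text
clock: 35.83
position: [0.6321, 0.1033, 0.0768]
tool_rot: [-3.141, 0.001, 0.076]
ft_force: [-0.5, -0.1, -2.7]
opening: 0.0127
finger_force: 78.8
turn shares [-0.    0.01 -0.01] then shift shares [0.0019 0.0005 0.0144] rows 1.0
```

```bash
python3 -m creep '{"claw":[0,0,0,0,0],"delta_pos":[[0.001,0,0.006],[0,0,0.006],[0,0,0.003],[0,0,0],[0,0,0]],"dr":[[0,0,0],[0,0,0],[0,0,0],[0,0,0],[0,0,0]]}'
```

```text
clock: 36.45
position: [0.6329, 0.1033, 0.0713]
tool_rot: [3.142, -0.0, 0.076]
ft_force: [-0.0, -0.2, -3.0]
opening: 0.0125
finger_force: 79.0
```

```bash
python3 -m creep '{"claw":[0,0,0],"delta_pos":[[0,0,0.0025],[0,0,0.001],[0,0,0]],"dr":[[0,0,0],[0,0,0],[0,0,0]]}' && python3 -m creep '{"claw":[0.1,0.4,1,1,1],"delta_pos":[[0,0,0],[0,0,0],[0,0,0],[0,0,-0.06],[0,0,-0.12]],"dr":[[0,0,0],[0,0,0],[0,0,0],[0,0,0],[0,0,0]]}' 40 && python3 -m creep '{"claw":[1,1,1,1,1],"delta_pos":[[0,0,-0.1],[0,0,0],[0,0.14,0],[0,0.14,0],[0,0.14,0]],"dr":[[0,0,0],[0,0,0],[0,0,0],[0,0,0],[0,0,0]]}' && python3 - <<'E'
from lk import *
exec(open('fin.py').read().split("roi[:]=0")[0])
roi=np.zeros_like(Z,bool); roi[120:215,235:335]=1
m=blob(c,roi&(Z>.045)&(Z<.075),(285,166)); v,u=np.nonzero(m); print('cover',m.sum(),rect([ray(c,a,b,.056) for a,b in zip(u,v)]),np.nanmedian(Z[m]))
Q=P[m]; A=np.c_[Q[:,:2],np.ones(len(Q))]; k=np.linalg.lstsq(A,Q[:,2],rcond=None)[0]; print('tilt',k[:2])
m=blob(c,roi&(Z>.08)&(Z<.11),(285,166)); print('handle',rect([ray(c,a,b,.096) for b,a in zip(*np.nonzero(m))]),np.nanmedian(Z[m]))
E
```

```text
clock: 36.83
position: [0.633, 0.1033, 0.071]
tool_rot: [3.141, -0.0, 0.076]
ft_force: [-3.3, -0.0, 6.0]
opening: 0.0123
finger_force: 80.1
clock: 37.45
position: [0.631, 0.1033, 0.14]
tool_rot: [-3.141, 0.005, 0.076]
ft_force: [0.5, 0.2, -0.1]
opening: 0.083
finger_force: 0.0
clock: 38.08
position: [0.6451, -0.0654, 0.1805]
tool_rot: [-3.141, 0.001, 0.077]
ft_force: [0.3, -0.7, 0.5]
opening: 0.0852
finger_force: 0.0
puller px 337 rect (424.9, 327.9, 114.3, 87.9, 4.0) z [0.0479 0.0556 0.0607]
cross (378.0, 324.1, 22.1, 87.8, 3.2)
bar (435.4, 328.9, 92.0, 13.9, 4.1) 0.05369421204520142
cover 2965 (632.8, 104.6, 171.0, 191.9, 4.4) 0.05571886602144649
tilt [-8.62942874e-05 -2.33253332e-04]
handle (631.0, 104.8, 90.0, 14.1, 4.5) 0.0948815245968595
```

```bash
python3 -c "
from station import robot; print(robot.finish_job())"
```

```text
the job is handed in; nothing more can be done
None
```

I handed the job in at about 38 s: springs 2 and 3 are hooked (spring 1 is absent), the cover is seated flat over both pins, and the puller stands on the mat; no verdict came back.

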